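# Load the sample reader: cartridges, spring lid and folding crank

## Task

Load the bean sample reader: press the release button so that the basket's lid springs open, lay every sample cartridge from the counter flat into the basket and close the lid until it latches. Then swing the folding crank handle out until it snaps upright, and only with the lid latched wind the wheel clockwise until the basket is fully home against its stop inside the hood. Finally fold the handle flat again so that the wheel is locked; leave everything else on the counter where it is.

Things in the scene. Friction and masses are not known exactly. Their poses are not given: they have to be found in the camera images.
- reader: sample reader, fixed: low base, a steel hood 71 mm high (x -84 to 105, y 85 to 225 mm), open towards -y, and beside it a carriage with the basket on rails, reaching to y = -158 mm. Origin: on the counter under the basket's centre when the carriage is right out. +x away from the robot, +y from basket to hood, +z up; turned up to 0.15 rad. Behind it (x > 0.56 m) are a blue post and a red hose
- carriage (a joint): travel of the carriage with basket, lid and button along the reader's +y, m: 0 = right out for loading, 0.14 = fully home against the stop in the hood. Driven by the wheel, 11.1 mm a radian (two turns in all)
- basket_floor (a point): centre of the basket's inner floor (19 mm above the counter), moves with the carriage; axes as the reader's. The open-topped basket is 132 mm along x, 140 mm along y inside, walls 4 mm thick and 36 mm high above this floor
- button_top (a point): centre of the top of the grey round release button (28 mm across), on a black block beside the basket on its -y side, 47 mm above the counter; it is pressed straight down, travel 8 mm, 4 N at the bottom, and springs back
- lid (a joint): angle of the basket's clear lid, rad: 0 = shut, 1.6 = sprung open to its stop (upright). The hinge lies along y at the basket's near (-x) edge; a spring always pushes it open (about 0.2 N m). Pushed down to 0 it snaps under a latch at its far edge (about 8 N there) and stays; the button frees it
- lid_hinge (a point): middle of the lid's hinge line, at the level of the lid's outer (upper when shut) face, 60 mm above the counter. The lid reaches 144 mm from it, is 152 mm wide along y and 5 mm thick
- wheel (a joint): angle of the hand wheel lying flat on the hood's roof, rad, growing clockwise seen from above: 0 at the start, 12.566 (two full turns) at the stop. Needs about 0.3 N m (4.5 N at the handle). It cannot turn while the handle is folded: a lug under the handle's pivot drops between two blocks on the roof, which only happens at whole turns (within about 0.07 rad)
- crank_axis (a point): point on the wheel's vertical axis at the height of the disc's top face (disc: 60 mm radius, top 86 mm above the counter; its hub cap is 5 mm higher, 20 mm radius)
- crank_pivot (a point): the handle's pivot on the wheel's rim, 68 mm from the axis and 18 mm above the disc's face, between two ears (27 mm wide over all) that end 5 mm above it; it goes round with the wheel, and lies on the reader's -x side of the axis when the wheel is at whole turns
- handle (a joint): angle of the folding crank handle, rad: 0 = folded flat across the wheel towards the axis (wheel locked), 1.62 = swung out upright to its stop (wheel free from about 0.6). It swings about a horizontal line tangent to the rim; folded it rests by its weight; at about 1.2 to 1.45 it must be pushed past a spring detent (about 0.2 N m), which then holds it upright
- crank_end (a point): centre of the free end of the handle, 72 mm from the pivot. The round black grip turns freely on its pin, is 16 mm thick and reaches from 20 to 72 mm from the pivot; folded, its axis lies 18 mm above the disc's face
- cartridge_1: sample cartridge (all alike), 120 g, may be absent: flat aluminium case 110 (x) x 30 (y) x 14 mm (z) with two amber windows, lying flat on the counter. On its top in the middle stands a black grip fin, 44 mm long (x), 12 mm thick (y), its top 30 mm above the underside. Origin: centre of the underside; +x along the case, +z up
- cartridge_2: sample cartridge (all alike), 120 g, may be absent: flat aluminium case 110 (x) x 30 (y) x 14 mm (z) with two amber windows, lying flat on the counter. On its top in the middle stands a black grip fin, 44 mm long (x), 12 mm thick (y), its top 30 mm above the underside. Origin: centre of the underside; +x along the case, +z up
- cartridge_3: sample cartridge (all alike), 120 g, may be absent: flat aluminium case 110 (x) x 30 (y) x 14 mm (z) with two amber windows, lying flat on the counter. On its top in the middle stands a black grip fin, 44 mm long (x), 12 mm thick (y), its top 30 mm above the underside. Origin: centre of the underside; +x along the case, +z up
- cartridge_4: sample cartridge (all alike), 120 g, may be absent: flat aluminium case 110 (x) x 30 (y) x 14 mm (z) with two amber windows, lying flat on the counter. On its top in the middle stands a black grip fin, 44 mm long (x), 12 mm thick (y), its top 30 mm above the underside. Origin: centre of the underside; +x along the case, +z up
- mug: white mug, a bystander, 91 mm high, origin at the centre of its underside
- pen: ballpoint pen, a bystander, 145 mm long, lying on the counter

How it is judged:
On the way, in this order (a step that is already met when the one before it is completed fails the run):
1. the lid has sprung open (value of joint lid above 1.5 rad), for 0.2 s.
2. all cartridges lie in the basket and the lid is shut and latched, the carriage still out (x of cartridge_1 in the frame of basket_floor between -0.05 and 0.05 m and y of cartridge_1 in the frame of basket_floor between -0.062 and 0.062 m and z of cartridge_1 in the frame of basket_floor between -0.01 and 0.032 m and x of cartridge_2 in the frame of basket_floor between -0.05 and 0.05 m and y of cartridge_2 in the frame of basket_floor between -0.062 and 0.062 m and z of cartridge_2 in the frame of basket_floor between -0.01 and 0.032 m and x of cartridge_3 in the frame of basket_floor between -0.05 and 0.05 m and y of cartridge_3 in the frame of basket_floor between -0.062 and 0.062 m and z of cartridge_3 in the frame of basket_floor between -0.01 and 0.032 m and x of cartridge_4 in the frame of basket_floor between -0.05 and 0.05 m and y of cartridge_4 in the frame of basket_floor between -0.062 and 0.062 m and z of cartridge_4 in the frame of basket_floor between -0.01 and 0.032 m and value of joint lid below 0.03 rad and value of joint carriage below 0.02 m), for 0.3 s.
3. the crank handle is swung out upright to its stop (value of joint handle above 1.5 rad and value of joint lid below 0.03 rad), for 0.2 s.
4. the basket is wound fully home (value of joint carriage above 0.136 m and value of joint lid below 0.03 rad), for 0.2 s.
At the end, for the whole second after the job is handed in: every cartridge that was there lies inside the basket, at rest, the lid is latched shut (within 0.03 rad), the carriage is fully home (within 4 mm of 140 mm) and the crank handle is folded flat (within 0.2 rad) (all of step 4 and x of cartridge_1 in the frame of basket_floor between -0.05 and 0.05 m and y of cartridge_1 in the frame of basket_floor between -0.062 and 0.062 m and z of cartridge_1 in the frame of basket_floor between -0.01 and 0.032 m and x of cartridge_2 in the frame of basket_floor between -0.05 and 0.05 m and y of cartridge_2 in the frame of basket_floor between -0.062 and 0.062 m and z of cartridge_2 in the frame of basket_floor between -0.01 and 0.032 m and x of cartridge_3 in the frame of basket_floor between -0.05 and 0.05 m and y of cartridge_3 in the frame of basket_floor between -0.062 and 0.062 m and z of cartridge_3 in the frame of basket_floor between -0.01 and 0.032 m and x of cartridge_4 in the frame of basket_floor between -0.05 and 0.05 m and y of cartridge_4 in the frame of basket_floor between -0.062 and 0.062 m and z of cartridge_4 in the frame of basket_floor between -0.01 and 0.032 m and value of joint handle below 0.2 rad and linear speed of each of cartridge_1, cartridge_2, cartridge_3, cartridge_4 below 0.02 m/s); the robot touches nothing.
It fails at once if the carriage is wound in with the lid not shut (value of joint carriage above 0.02 m and value of joint lid above 0.15 rad).
It fails at once if a bystander is shoved more than 5 cm (distance of any of mug, pen from where it was at the start of the episode above 0.05 m).
It fails at once if the mug is knocked over (angle between mug's own z axis and vertical above 0.6 rad).
Of cartridge_1, cartridge_2, cartridge_3, cartridge_4 only 2 to 3 are there at a start; the rules pass over those that are not, and their reading is None.
At some moment in a run one of cartridge_1, cartridge_2, cartridge_3, cartridge_4 may be knocked a few centimetres aside while the robot is not near it.
Once in a run the grip may slacken for a moment while it holds something.
It also fails if it takes over 210 s, if anything falls off the work surface, if the arm or the gripper's body presses on something with over 40 N, if the wrist force passes 120 N, or if a joint passes its speed limit or range.

## Robot

A 7-joint arm with a two-finger parallel gripper is mounted at the origin on a cart in front of the work surface, level with it; the furniture and walls round the work are solid. World frame = base frame: x ahead of the robot, y to its left, z up, the work surface at z = 0. Lengths are in m, angles in rad, forces in N, time in s.
With the tool pointing down it reaches from about 0.425 to 0.95 m from the base axis. Payload 4.7 kg.
Tool frame: the origin (TCP) lies at the very end of the fingers, on their centre line; the grasp point (between the pads) lies 19 mm behind it (tcp_to_grasp is the distance from the TCP to the grasp point, in m); z points along the fingers, y is the direction in which the jaws open and shut (so a half turn about z gives the same grasp; the last joint's range is limited). The gripper opens to 87 mm and grips with 3 to 60 N. Pads are 19 mm wide; open, the fingers measure 117 mm over their backs; the gripper's body (75 mm by 190 mm) begins 51 mm behind the grasp point.
Start: joints at [-1.235, 0.469, -0.049, 1.532, 0.024, 1.141, -0.082], TCP at [0.241, 0.631, 0.223] pointing down, gripper open.
Joint ranges: [-2.59, 2.59], [-0.33, 1.99], [-1.39, 1.29], [0.1, 2.45], [-1.04, 4.18], [0.21, 1.99], [-2.66, 2.66]. Speed limits (rad/s): [2.57, 2.57, 3.14, 3.14, 3.14, 3.14, 3.14].

## Interface

Orientations are given as a unit quaternion [x, y, z, w].
In Python, from workcell import state, get_image, camera_params, hand_in, tcp_to_grasp gives the robot as it stands.
- The arm moves only by the shell command python3 -m handwheel 'ROWS' [FORCE]. ROWS is JSON, a list of rows, each an object of numbers: "dx", "dy", "dz": the shift along the tool's x, y, z in units of 25 mm (1.0 is 25 mm); "ax", "ay", "az": the turn, a rotation vector about the tool's x, y, z in units of 8 degrees (1.0 is 8 degrees); "jaw": the finger opening in mm, from 0 to 87. A call has 1 to 5 rows; each row is the pose to reach, as a shift and turn from the pose commanded when the call began, along the tool's axes at that moment; what a row does not reach only later rows make up. A row lasts 1/10 s, in which the tool goes at most 50 mm and 8.59 degrees, less where a joint would pass 70% of its speed; a pose out of reach is approached as far as the arm can. A call with a gripper value outside its range is refused whole. The fingers move at their own pace and stop on an object; FORCE is the grip in N (left out, the last holds). Time passes only in rows, so rows that repeat a pose let the fingers close. It gives the time, the measured TCP pose, the force and the opening at its end, in the units of the state.
- state(): the state, without advancing time (a new reading comes with each control period).
- get_image(name): name is "side" or "top" or "wrist"; returns the picture (420x560x3 uint8, red, green, blue); there is no depth.
- camera_params(name): a dict with "K" (3x3 intrinsics, pixels), "extrinsics" (4x4, takes a point from camera to world coordinates). Camera axes: x right, y down, z forward; pixel columns grow to the right and rows downward; lengths in m; the calibration is good to about 2 mm. The wrist camera is an equidistant fisheye: a pixel r from the principal point sees the ray r / f radians off the axis. A picture is of the moment at which its call begins: read the wrist's pose just before it. camera_params takes no time and is no camera call; for the wrist camera it gives the pose at the moment of the call.
- hand_in(): hands the job in, once; it reports no verdict.
The state is a dict: "t": time; "joint_pos": joint angles; "dq": joint speeds; "effort": joint torques, N m; "ee_pos": TCP position; "orientation": TCP orientation; "ft_force": force on the tool from outside, world axes, zero at the start; "wrist_torque": the same for the moment, N m; "gripper_width": finger opening in m.
Only numpy, scipy, OpenCV 4.12 (cv2) and the standard library are available. Lean on these libraries where they do the work, as an engineer would, in place of code of your own. Each camera call takes 0.05 s, during which the arm holds its last target.

## Working session

There is one attempt and no reset: what is moved stays moved. The work goes in short steps, Python scripts to look and compute and a shell command to move; the robot and the scene stay as the last step left them, time stands still between calls to the robot, and variables do not carry over. Pictures are saved under pics/ and viewed, and the job is handed in when it is done.

```bash
ls; mkdir -p pics; python3 - <<'E'
from workcell import *
import cv2
print(state()); print(tcp_to_grasp)
for n in ["side","top","wrist"]:
    p=camera_params(n); print(n,p)
    cv2.imwrite(f"pics/{n}0.png",get_image(n)[:,:,::-1])
E
```

```text
pics
{'t': 0.0, 'joint_pos': array([-1.23493958,  0.46944653, -0.0485894 ,  1.53370486,  0.02412058,
        1.14098708, -0.08231276]), 'dq': array([ 0.00097901, -0.00024904,  0.00043804,  0.00022936,  0.00082319,
       -0.0014657 ,  0.00100004]), 'effort': array([-6.09094513e-04, -5.07973516e+01, -8.08849395e-02, -2.36152107e+01,
       -6.13796501e-02,  3.78695223e-02,  1.76950557e-04]), 'ee_pos': array([0.24057136, 0.63002839, 0.22149136]), 'orientation': array([ 1.81357738e-01,  9.83416703e-01, -9.70839913e-04, -1.31639088e-04]), 'ft_force': array([-0.38132934,  0.03707031, -0.22212319]), 'wrist_torque': array([-0.00745809, -0.00560641,  0.03135994]), 'gripper_width': 0.0873719380032807}
0.0187
side {'K': array([[540.88312144,   0.        , 279.80541195],
       [  0.        , 540.88312144, 206.17892781],
       [  0.        ,   0.        ,   1.        ]]), 'extrinsics': array([[-0.95177924, -0.19651995,  0.23557628,  0.02322795],
       [-0.30674439,  0.6219147 , -0.72050676,  1.24637484],
       [-0.0049144 , -0.75802508, -0.65220689,  1.16700834],
       [ 0.        ,  0.    
[... 186 characters left out ...]
.        ]]), 'extrinsics': array([[ 0.02655278, -0.99359595,  0.10982733,  0.29197243],
       [-0.99945491, -0.028543  , -0.01658878,  0.07173147],
       [ 0.01961734, -0.10932698, -0.99381224,  1.16739768],
       [ 0.        ,  0.        ,  0.        ,  1.        ]])}
wrist {'K': array([[325.1922621 ,   0.        , 277.07609955],
       [  0.        , 325.1922621 , 211.04854081],
       [  0.        ,   0.        ,   1.        ]]), 'extrinsics': array([[ 0.35675736,  0.90690605,  0.22415532,  0.18046902],
       [ 0.9341936 , -0.34567893, -0.08825188,  0.65502568],
       [-0.00255039,  0.24088898, -0.97054933,  0.38506046],
       [ 0.        ,  0.        ,  0.        ,  1.        ]])}
```

View pics/side0.png

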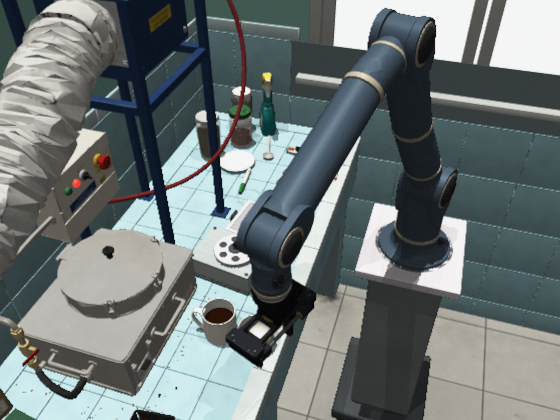

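View pics/top0.png

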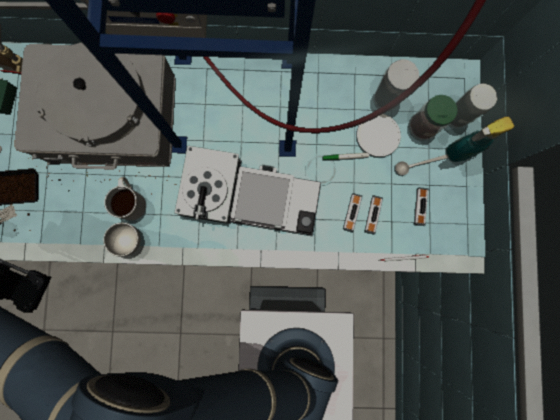

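View pics/wrist0.png

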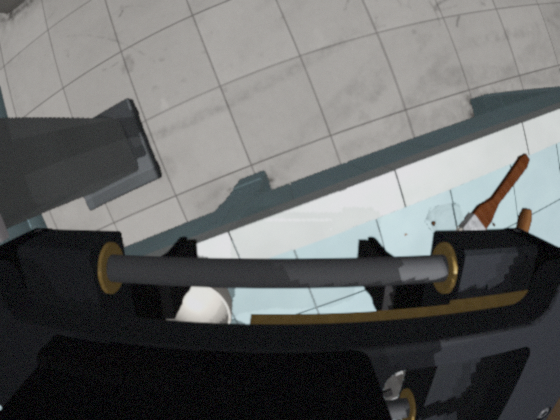

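```bash
cat > h.py <<'E'
import numpy as np, cv2
from workcell import *
from scipy.spatial.transform import Rotation as R
def ray(n,px,P=None):
    P=P or camera_params(n); K=P["K"];T=P["extrinsics"]
    x=(px[0]-K[0,2])/K[0,0]; y=(px[1]-K[1,2])/K[1,1]
    if n=="wrist":
        r=np.hypot(x,y); d=np.array([np.sin(r)*x/r,np.sin(r)*y/r,np.cos(r)]) if r>1e-9 else np.array([0,0,1.])
    else: d=np.array([x,y,1.])
    return T[:3,3],T[:3,:3]@(d/np.linalg.norm(d))
def onz(n,px,z,P=None):
    o,d=ray(n,px,P); return o+d*(z-o[2])/d[2]
def proj(n,p,P=None):
    P=P or camera_params(n); K=P["K"];T=P["extrinsics"]
    c=T[:3,:3].T@(np.asarray(p)-T[:3,3])
    if n=="wrist":
        r=np.arctan2(np.hypot(c[0],c[1]),c[2]); c=c[:2]/np.hypot(c[0],c[1])*r
        return np.array([K[0,0]*c[0]+K[0,2],K[1,1]*c[1]+K[1,2]])
    return np.array([K[0,0]*c[0]/c[2]+K[0,2],K[1,1]*c[1]/c[2]+K[1,2]])
def snap(n,name,crop=None,s=1):
    im=get_image(n)
    v=im[:,:,::-1]
    if crop: v=v[crop[1]:crop[3],crop[0]:crop[2]]
    v=cv2.resize(v,None,fx=s,fy=s,interpolation=cv2.INTER_CUBIC)
    cv2.imwrite(f"pics/{name}.png",v); return im
def goto(p, yaw=None, q=None):
    """units (dx..az) to bring TCP to p with tool down; yaw = direction of tool x in world"""
    s=state(); Rn=R.from_quat(s["orientation"])
    d=Rn.inv().apply(np.asarray(p)-s["ee_pos"])/0.025
    out=dict(zip(("dx","dy","dz"),d.round(2)))
    if yaw is not None:
        Rt=R.from_matrix(np.array([[np.cos(yaw),np.sin(yaw),0],[np.sin(yaw),-np.cos(yaw),0],[0,0,-1]]))
        a=(Rn.inv()*Rt).as_rotvec()/np.radians(8)
        out.update(dict(zip(("ax","ay","az"),a.round(2))))
    print(out); return out
E
python3 - <<'E'
from h import *
snap("top","t1",(160,120,440,280),2.85)
s=state();print(R.from_quat(s["orientation"]).as_matrix().round(3))
E
```

```text
[[-0.934  0.357 -0.   ]
 [ 0.357  0.934 -0.001]
 [-0.    -0.001 -1.   ]]
```

View pics/t1.png

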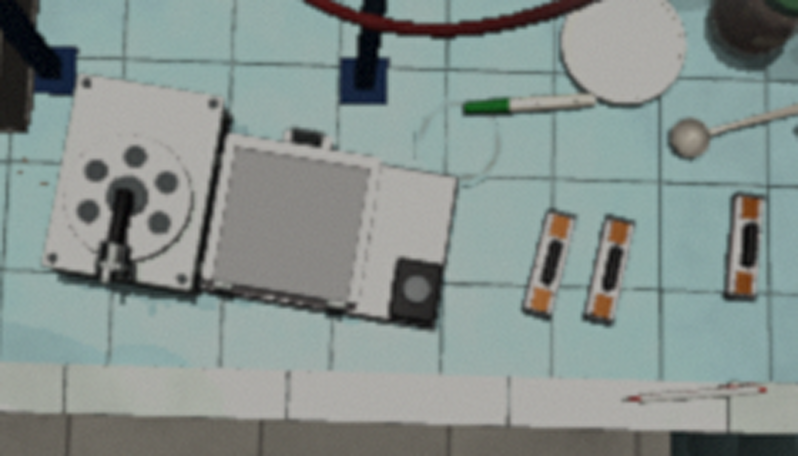

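```bash
cat >> h.py <<'E'
def carts(n="top",im=None,P=None,draw=None,zt=0.014):
    im=get_image(n) if im is None else im
    hsv=cv2.cvtColor(im,cv2.COLOR_RGB2HSV)
    m=cv2.inRange(hsv,(5,110,90),(22,255,255))
    nn,l,st,c=cv2.connectedComponentsWithStats(m)
    b=[(c[i],st[i,4]) for i in range(1,nn) if st[i,4]>15]
    pts=[(onz(n,x,zt,P),a,x) for x,a in b]
    out=[]
    for i in range(len(pts)):
        for j in range(i):
            v=pts[i][0]-pts[j][0]; d=np.linalg.norm(v)
            if 0.05<d<0.1: out.append(((pts[i][0]+pts[j][0])/2,np.arctan2(v[1],v[0])%np.pi,d,pts[i][1],pts[j][1]))
    return out,pts
E
python3 - <<'E'
from h import *
o,p=carts()
for a in p: print(a[0].round(3),a[1],a[2].round(1))
for a in o: print("cart",a[0].round(4),round(a[1],3),a[2].round(3))
c=lambda u,v:(160+u/2.85,120+v/2.85)
print("button",onz("top",c(417,289),.047))
print("hub",onz("top",c(127,196),.091))
hc=[onz("top",c(*x),.071) for x in [(80,76),(228,105),(193,296),(45,262)]]
for h in hc: print(h.round(4))
for a,b in [(0,1),(1,2),(2,3),(3,0)]:
    v=hc[b]-hc[a]; print(np.linalg.norm(v),np.arctan2(v[1],v[0]))
for px in [(455,180),(230,140)]: print(onz("top",c(*px),.055))
E
```

```text
[ 0.498 -0.354  0.014] 34 [422.9 192.5]
[ 0.473 -0.16   0.014] 34 [355.9 199. ]
[ 0.469 -0.22   0.014] 39 [376.7 201. ]
[ 0.42  -0.346  0.014] 38 [420.5 219.1]
[ 0.398 -0.142  0.014] 36 [349.4 224.8]
[ 0.394 -0.203  0.014] 37 [370.9 227. ]
cart [ 0.4711 -0.1899  0.014 ] 1.504 0.06
cart [ 0.4591 -0.3502  0.014 ] 3.039 0.078
cart [ 0.4357 -0.1508  0.014 ] 2.904 0.077
cart [ 0.4334 -0.1815  0.014 ] 0.5 0.091
cart [ 0.4314 -0.2116  0.014 ] 2.925 0.077
cart [ 0.3959 -0.1725  0.014 ] 1.496 0.062
button [ 0.40119351 -0.01586251  0.047     ]
hub [0.47670113 0.26138748 0.091     ]
[0.596  0.3156 0.071 ]
[0.5719 0.1721 0.071 ]
[0.3862 0.1982 0.071 ]
[0.4145 0.3393 0.071 ]
0.14555444521685545 -1.736974367665441
0.18757897388057418 3.0020688568373037
0.1439613725125994 1.3725900543735057
0.1830237416774046 -0.12974799553699
[ 0.50825426 -0.05021777  0.055     ]
[0.54118856 0.17026779 0.055     ]
```

```bash
python3 - <<'E'
from h import *
for px in [(288,150),(180,146),(288,140),(180,138)]: print(px,onz("top",px,0).round(3))
goto([.43,.0,.25],-1.716)
E
```

```text
(288, 150) [0.615 0.039 0.   ]
(180, 146) [0.617 0.355 0.   ]
(288, 140) [0.645 0.039 0.   ]
(180, 138) [0.641 0.356 0.   ]
{'dx': np.float64(-16.07), 'dy': np.float64(-20.85), 'dz': np.float64(-1.1), 'ax': np.float64(-0.0), 'ay': np.float64(-0.01), 'az': np.float64(-12.82)}
```

```bash
python3 -m handwheel '[{"dx":-1.5,"dy":-2,"dz":-1,"az":-1},{"dx":-3,"dy":-4,"dz":-2,"az":-2},{"dx":-4.5,"dy":-6,"dz":-2,"az":-3},{"dx":-6,"dy":-8,"dz":-2,"az":-4},{"dx":-7.5,"dy":-10,"dz":-2,"az":-5}]' 20; python3 - <<'E'
from h import *
goto([.43,.0,.25],-1.716); print(state()["joint_pos"].round(2))
E
```

```text
{'dx': np.float64(-16.07), 'dy': np.float64(-20.85), 'dz': np.float64(-1.1), 'ax': np.float64(-0.0), 'ay': np.float64(-0.01), 'az': np.float64(-12.82)}
[-1.23  0.47 -0.05  1.53  0.02  1.14 -0.08]validation failed for argument at $[0]...
```

```bash
python3 -m handwheel '[{"dx":-1.5,"dy":-2,"dz":-1,"ax":0,"ay":0,"az":-1,"jaw":0},{"dx":-3,"dy":-4,"dz":-2,"ax":0,"ay":0,"az":-2,"jaw":0},{"dx":-4.5,"dy":-6,"dz":-2,"ax":0,"ay":0,"az":-3,"jaw":0},{"dx":-6,"dy":-8,"dz":-2,"ax":0,"ay":0,"az":-4,"jaw":0},{"dx":-7.5,"dy":-10,"dz":-2,"ax":0,"ay":0,"az":-5,"jaw":0}]' 20; python3 - <<'E'
from h import *
goto([.43,.0,.25],-1.716); print(state()["joint_pos"].round(2))
E
```

```text
t: 0.75
ee_pos: [0.3079, 0.3958, 0.2711]
orientation: [-0.169, 0.986, 0.0, 0.0]
ft_force: [0.9, 0.6, 0.2]
gripper_width: 0.0548
{'dx': np.float64(0.66), 'dy': np.float64(-16.56), 'dz': np.float64(0.83), 'ax': np.float64(-0.0), 'ay': np.float64(0.01), 'az': np.float64(-7.78)}
[-0.89  0.15 -0.12  1.87  0.02  1.13  0.9 ]
```

```bash
python3 -m handwheel '[{"dx":0,"dy":-2,"dz":0,"ax":0,"ay":0,"az":-1,"jaw":0},{"dx":0,"dy":-4,"dz":0,"ax":0,"ay":0,"az":-2,"jaw":0},{"dx":0.2,"dy":-6,"dz":0,"ax":0,"ay":0,"az":-3,"jaw":0},{"dx":0.2,"dy":-8,"dz":0,"ax":0,"ay":0,"az":-4,"jaw":0},{"dx":0.3,"dy":-10,"dz":0,"ax":0,"ay":0,"az":-5,"jaw":0}]'; python3 - <<'E'
from h import *
goto([.43,.0,.25],-1.716); print(state()["joint_pos"].round(2))
snap("top","t2",(160,120,440,280),2.85)
snap("wrist","w2")
E
```

```text
t: 1.25
ee_pos: [0.3745, 0.1852, 0.2709]
orientation: [-0.474, 0.881, -0.0, 0.0]
ft_force: [-0.1, -1.1, -0.5]
gripper_width: 0.015
{'dx': np.float64(4.96), 'dy': np.float64(-5.94), 'dz': np.float64(0.83), 'ax': np.float64(-0.0), 'ay': np.float64(0.0), 'az': np.float64(-3.14)}
[-0.6  -0.01  0.04  2.04  0.    1.11  2.  ]
```

View pics/w2.png

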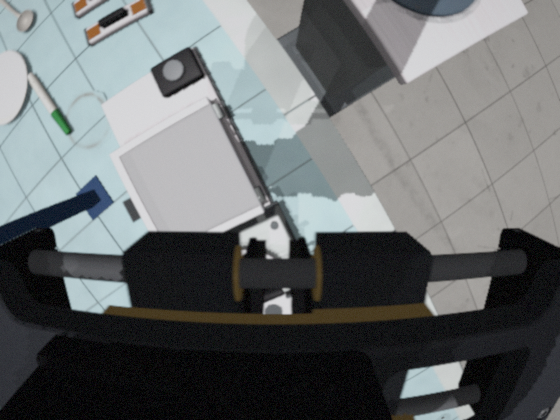

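```bash
cat >> h.py <<'E'
def gt(p,yaw,ay=0.,ax=0.,pr=True):
    """as goto, with further tool turn (deg) about tool y / x after yaw"""
    s=state(); Rn=R.from_quat(s["orientation"])
    d=Rn.inv().apply(np.asarray(p)-s["ee_pos"])/0.025
    Rt=R.from_matrix(np.array([[np.cos(yaw),np.sin(yaw),0],[np.sin(yaw),-np.cos(yaw),0],[0,0,-1]]))*R.from_euler("y",ay,degrees=True)*R.from_euler("x",ax,degrees=True)
    a=(Rn.inv()*Rt).as_rotvec()/np.radians(8)
    print("d",d.round(2),"a",a.round(2),"|a|",np.linalg.norm(a).round(2),"z",s["ee_pos"].round(4),"j",s["joint_pos"].round(2),"F",s["ft_force"].round(1))
E
python3 -m handwheel '[{"dx":1,"dy":-1.2,"dz":0,"ax":0,"ay":0,"az":1,"jaw":0},{"dx":2,"dy":-2.4,"dz":0,"ax":0,"ay":0,"az":2,"jaw":0},{"dx":3,"dy":-3.6,"dz":0,"ax":0,"ay":0,"az":3,"jaw":0},{"dx":4,"dy":-4.8,"dz":0,"ax":0,"ay":0,"az":4,"jaw":0},{"dx":4.8,"dy":-5.8,"dz":0.5,"ax":0,"ay":0,"az":5,"jaw":0}]'; python3 -m handwheel '[{"dx":0,"dy":0,"dz":0,"ax":0,"ay":0,"az":1,"jaw":0},{"dx":0,"dy":0,"dz":0,"ax":0,"ay":0,"az":2,"jaw":0},{"dx":0,"dy":0,"dz":0,"ax":0,"ay":0,"az":3,"jaw":0},{"dx":0,"dy":0,"dz":0,"ax":0,"ay":0,"az":4,"jaw":0},{"dx":0,"dy":0,"dz":0,"ax":0,"ay":0,"az":5,"jaw":0}]'; python3 -m handwheel '[{"dx":0,"dy":0,"dz":0,"ax":0,"ay":0,"az":1,"jaw":0},{"dx":0,"dy":0,"dz":0,"ax":0,"ay":0,"az":2,"jaw":0},{"dx":0,"dy":0,"dz":0,"ax":0,"ay":0,"az":3,"jaw":0},{"dx":0,"dy":0,"dz":0,"ax":0,"ay":0,"az":4,"jaw":0},{"dx":0,"dy":0,"dz":0,"ax":0,"ay":0,"az":5,"jaw":0}]'
python3 - <<'E'
from h import *
gt([.43,.0,.25],1.425,15)
snap("wrist","w3")
E
```

```text
t: 1.85
ee_pos: [0.4297, 0.0053, 0.2595]
orientation: [-0.138, 0.99, 0.0, 0.002]
ft_force: [0.2, -0.2, -0.3]
gripper_width: 0.0006
t: 2.35
ee_pos: [0.4282, 0.0075, 0.2582]
orientation: [0.209, 0.978, 0.0, 0.0]
ft_force: [-0.3, -0.4, -0.4]
gripper_width: 0.0002
t: 2.85
ee_pos: [0.4282, 0.0075, 0.2582]
orientation: [0.531, 0.848, 0.0, 0.0]
ft_force: [-0.3, -0.6, 0.2]
gripper_width: 0.0004
d [-0.3  -0.07  0.33] a [-0.56  1.82  4.26] |a| 4.66 z [0.4282 0.0075 0.2582] j [-0.39  0.01  0.28  2.05 -0.    1.08  0.34] F [-0.3 -0.6  0.2]
```

View pics/w3.png

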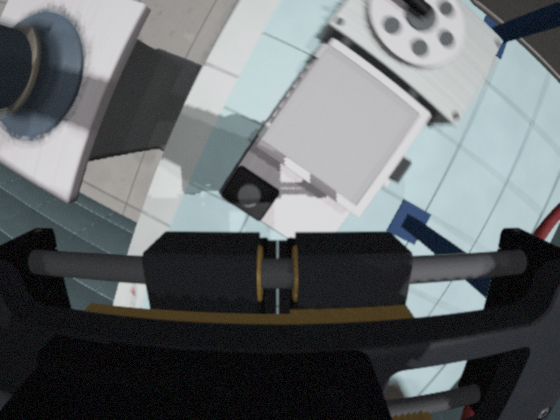

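```bash
python3 -m handwheel '[{"dx":0,"dy":0,"dz":0,"ax":-0.1,"ay":0.4,"az":1,"jaw":0},{"dx":0,"dy":0,"dz":0,"ax":-0.2,"ay":0.8,"az":2,"jaw":0},{"dx":-0.1,"dy":0,"dz":0,"ax":-0.4,"ay":1.2,"az":3,"jaw":0},{"dx":-0.3,"dy":0,"dz":0.1,"ax":-0.5,"ay":1.6,"az":4,"jaw":0},{"dx":-0.3,"dy":-0.1,"dz":0.3,"ax":-0.56,"ay":1.82,"az":4.26,"jaw":0}]'; 
python3 - <<'E'
from h import *
P=camera_params("wrist")
im=snap("wrist","w4")
gt([.405,-.016,.1],1.425,15)
E
```

```text
t: 3.4
ee_pos: [0.4299, -0.0017, 0.251]
orientation: [0.749, 0.649, 0.1, -0.086]
ft_force: [-0.3, -0.4, -0.4]
gripper_width: 0.0002
d [-2.21 -0.84  5.61] a [-0.01 -0.01  0.01] |a| 0.02 z [ 0.4283 -0.0025  0.2497] j [-0.28  0.02  0.39  2.08 -0.32  1.05  0.13] F [-1.4 -1.  -1.4]
```

View pics/w4.png

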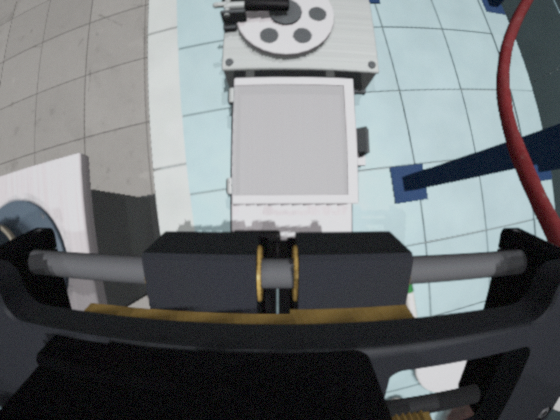

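```bash
python3 - <<'E'
from h import *
P=camera_params("wrist")
c=[onz("wrist",p,.060,P) for p in [(231,80),(356,78),(355,201),(231,204)]]
for x in c: print(x.round(4))
for a,b in [(0,1),(1,2),(3,2),(0,3)]:
    v=c[b]-c[a]; print(np.linalg.norm(v).round(4),np.arctan2(v[1],v[0]).round(3))
print("screws", *[onz("wrist",p,.071,P).round(4) for p in [(229,63),(371,65)]])
print("hub",onz("wrist",(287,12),.091,P))
E
```

```text
[0.4006 0.1909 0.06  ]
[0.5519 0.1739 0.06  ]
[0.5227 0.0251 0.06  ]
[0.3825 0.042  0.06  ]
0.1522 -0.112
0.1516 -1.765
0.1412 -0.119
0.1501 -1.692
screws [0.4015 0.2091 0.071 ] [0.5713 0.1856 0.071 ]
hub [0.47871289 0.25940033 0.091     ]
```

```bash
python3 - <<'E'
import cv2
im=cv2.imread("pics/w4.png"); cv2.imwrite("pics/w4z.png",cv2.resize(im[0:230,190:390],None,fx=2.6,fy=2.6,interpolation=cv2.INTER_CUBIC))
E
```

```text
(no output)
```

View pics/w4z.png

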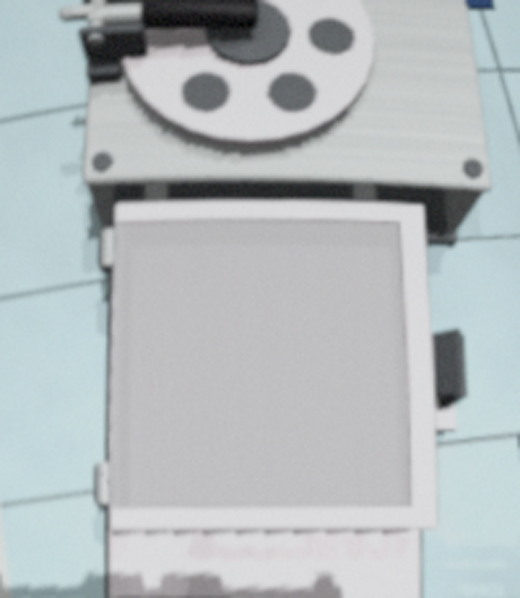

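```bash
python3 -m handwheel '[{"dx":-1,"dy":-0.4,"dz":1.5,"ax":0,"ay":0,"az":0,"jaw":0},{"dx":-2.2,"dy":-0.8,"dz":3,"ax":0,"ay":0,"az":0,"jaw":0},{"dx":-2.2,"dy":-0.84,"dz":4.5,"ax":0,"ay":0,"az":0,"jaw":0},{"dx":-2.2,"dy":-0.84,"dz":5.6,"ax":0,"ay":0,"az":0,"jaw":0},{"dx":-2.2,"dy":-0.84,"dz":5.6,"ax":0,"ay":0,"az":0,"jaw":0}]'; 
python3 - <<'E'
from h import *
gt([.404,-.016,.036],1.425,15)
snap("top","t5",(160,120,440,280),2.85)
snap("wrist","w5")
E
```

```text
t: 3.95
ee_pos: [0.4037, -0.0133, 0.0987]
orientation: [0.747, 0.651, 0.096, -0.088]
ft_force: [-0.2, -0.0, 0.8]
gripper_width: 0.001
d [-0.75  0.05  2.4 ] a [-0.07  0.01  0.05] |a| 0.09 z [ 0.4037 -0.0133  0.0987] j [-0.21  0.23  0.39  2.29 -0.54  0.72  0.46] F [-0.2 -0.   0.8]
```

View pics/t5.png

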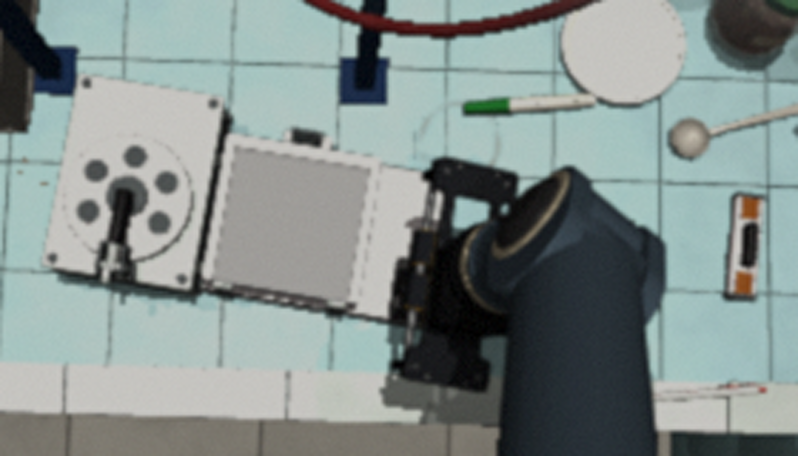

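View pics/w5.png

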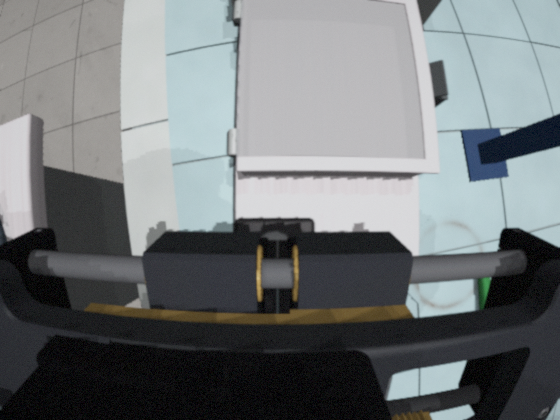

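```bash
python3 -m handwheel '[{"dx":-0.3,"dy":0,"dz":1,"ax":0,"ay":0,"az":0,"jaw":0},{"dx":-0.6,"dy":0.05,"dz":1.8,"ax":0,"ay":0,"az":0,"jaw":0},{"dx":-0.7,"dy":0.05,"dz":2.2,"ax":0,"ay":0,"az":0,"jaw":0},{"dx":-0.75,"dy":0.05,"dz":2.4,"ax":0,"ay":0,"az":0,"jaw":0},{"dx":-0.75,"dy":0.05,"dz":2.4,"ax":0,"ay":0,"az":0,"jaw":0}]'; 
python3 - <<'E'
from h import *
gt([.404,-.016,.036],1.425,15)
snap("wrist","w6")
E
```

```text
t: 4.55
ee_pos: [0.4088, -0.0181, 0.0409]
orientation: [0.748, 0.65, 0.1, -0.085]
ft_force: [-4.1, -2.8, 13.6]
gripper_width: 0.0007
d [ 0.  -0.2  0.2] a [ 0.01 -0.02  0.05] |a| 0.05 z [ 0.4088 -0.0181  0.0409] j [-0.12  0.36  0.32  2.32 -0.71  0.6   0.65] F [-4.1 -2.8 13.6]
```

View pics/w6.png

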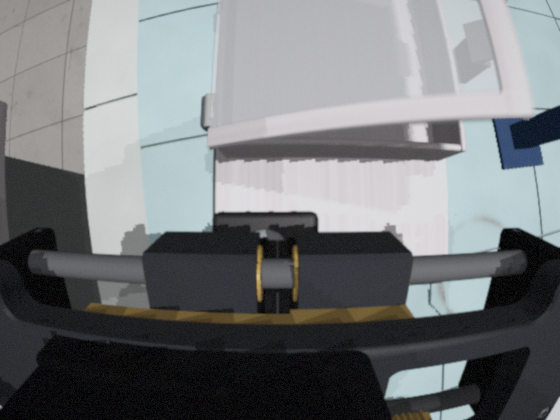

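The lid is springing open (its right edge at (520,90) has lifted). I'll back off upwards and to −y.

```bash
python3 -m handwheel '[{"dx":0.1,"dy":0.1,"dz":-1,"ax":0,"ay":0,"az":0,"jaw":0},{"dx":0.1,"dy":0.1,"dz":-2.5,"ax":0,"ay":0,"az":0,"jaw":0},{"dx":0,"dy":0.2,"dz":-4.5,"ax":0,"ay":0,"az":0,"jaw":50},{"dx":0,"dy":0.2,"dz":-6.5,"ax":0,"ay":0,"az":0,"jaw":50},{"dx":0,"dy":0.2,"dz":-8,"ax":0,"ay":0,"az":0,"jaw":50}]'; 
python3 - <<'E'
from h import *
gt([.45,-.17,.25],-0.145+.0,0)
snap("wrist","w7")
im=snap("top","t7",(160,120,440,280),2.85)
for a in carts()[1]: print(a[0].round(4),a[1],a[2])
E
```

```text
t: 5.1
ee_pos: [0.4058, -0.0712, 0.2365]
orientation: [0.748, 0.65, 0.101, -0.083]
ft_force: [0.6, 1.1, 0.5]
gripper_width: 0.0172
d [-3.4   2.31 -1.45] a [-1.44 -1.51 11.21] |a| 11.41 z [ 0.4058 -0.0712  0.2365] j [-0.21  0.03  0.49  2.12 -0.31  1.06  0.31] F [0.6 1.1 0.5]
```

View pics/w7.png

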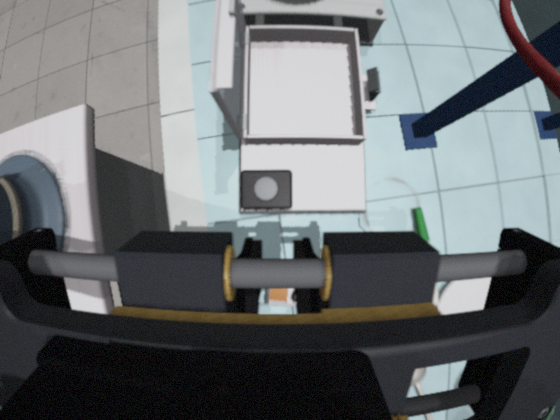

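View pics/t7.png

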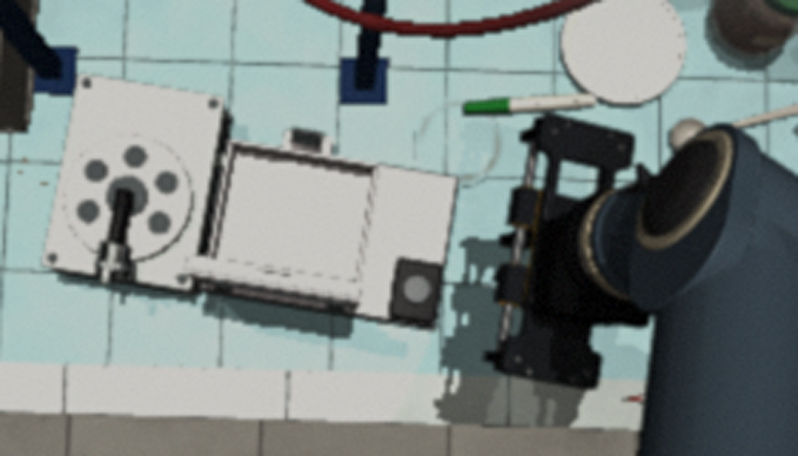

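```bash
python3 - <<'E'
from h import *
P=camera_params("wrist")
c=[onz("wrist",p,.055,P) for p in [(246,29),(357,29),(362,136),(244,136)]]
for x in c: print(x.round(4))
for a,b in [(0,1),(1,2),(3,2),(0,3)]:
    v=c[b]-c[a]; print(np.linalg.norm(v).round(4),np.arctan2(v[1],v[0]).round(3))
print(sum(c)/4)
print("btn",onz("wrist",(266,188),.047,P))
c=lambda u,v:(160+u/2.85,120+v/2.85)
q=[onz("top",c(*p),.055) for p in [(233,150),(373,167),(357,306),(207,283)]]
for x in q: print(x.round(4))
gt([.436,-.151,.2],-0.237)
E
python3 -m handwheel '[{"dx":-1,"dy":0.5,"dz":0,"ax":-0.12,"ay":-0.13,"az":1,"jaw":50},{"dx":-1.5,"dy":1,"dz":0,"ax":-0.25,"ay":-0.26,"az":2,"jaw":50},{"dx":-2,"dy":1,"dz":-0.2,"ax":-0.38,"ay":-0.4,"az":3,"jaw":50},{"dx":-2.5,"dy":1,"dz":-0.4,"ax":-0.5,"ay":-0.54,"az":4,"jaw":50},{"dx":-3,"dy":1,"dz":-0.6,"ax":-0.64,"ay":-0.67,"az":5,"jaw":50}]'
python3 - <<'E'
from h import *
gt([.436,-.151,.2],-0.237)
E
```

```text
[0.4068 0.1871 0.055 ]
[0.5465 0.1729 0.055 ]
[0.5219 0.0294 0.055 ]
[0.3883 0.0463 0.055 ]
0.1404 -0.101
0.1456 -1.741
0.1346 -0.126
0.142 -1.701
[0.46587278 0.1089078  0.055     ]
btn [ 0.40463721 -0.01477478  0.047     ]
[0.5314 0.167  0.055 ]
[0.5187 0.0301 0.055 ]
[0.3823 0.0422 0.055 ]
[0.4005 0.1871 0.055 ]
d [-3.28  1.59  0.61] a [-1.52 -1.48 11.87] |a| 12.06 z [ 0.4068 -0.0708  0.2357] j [-0.21  0.03  0.49  2.12 -0.32  1.05  0.31] F [ 0.1  0.2 -0.7]
t: 5.75
ee_pos: [0.4182, -0.1487, 0.2262]
orientation: [0.933, 0.351, 0.056, -0.051]
ft_force: [-0.5, -0.2, -0.0]
gripper_width: 0.0498
d [0.32 0.6  1.07] a [-0.86 -0.74  6.84] |a| 6.93 z [ 0.4182 -0.1487  0.2262] j [-0.19  0.07  0.59  2.09 -0.23  1.   -0.34] F [-0.5 -0.2 -0. ]
```

```bash

python3 -m handwheel '[{"dx":0,"dy":0,"dz":0.2,"ax":-0.12,"ay":-0.1,"az":1,"jaw":50},{"dx":0.1,"dy":0.2,"dz":0.4,"ax":-0.25,"ay":-0.2,"az":2,"jaw":50},{"dx":0.2,"dy":0.4,"dz":0.7,"ax":-0.38,"ay":-0.3,"az":3,"jaw":50},{"dx":0.3,"dy":0.6,"dz":1,"ax":-0.5,"ay":-0.42,"az":4,"jaw":50},{"dx":0.32,"dy":0.6,"dz":1.07,"ax":-0.64,"ay":-0.55,"az":5,"jaw":50}]'
python3 -m handwheel '[{"dx":0,"dy":0,"dz":0,"ax":-0.12,"ay":-0.1,"az":1,"jaw":50},{"dx":0,"dy":0,"dz":0,"ax":-0.2,"ay":-0.2,"az":1.8,"jaw":50},{"dx":0,"dy":0,"dz":0,"ax":-0.2,"ay":-0.2,"az":1.84,"jaw":50}]'
python3 - <<'E'
from h import *
gt([.436,-.151,.1],-0.237)
P=camera_params("wrist"); im=snap("wrist","w8")
o,p=carts("wrist",im,P)
for a in p: print(a[0].round(4),a[1],a[2].round(1))
E
```

```text
t: 6.25
ee_pos: [0.4361, -0.1504, 0.1995]
orientation: [1.0, 0.01, 0.015, -0.013]
ft_force: [-0.7, 1.7, 0.5]
gripper_width: 0.0501
t: 6.55
ee_pos: [0.4366, -0.15, 0.2001]
orientation: [0.993, -0.115, 0.0, -0.002]
ft_force: [0.6, 0.7, 0.2]
gripper_width: 0.05
d [-0.02  0.06  4.01] a [-0.02 -0.    0.05] |a| 0.05 z [ 0.4366 -0.15    0.2001] j [-0.34  0.15  0.66  2.07 -0.12  0.95 -1.42] F [0.6 0.7 0.2]
[ 0.4984 -0.3545  0.014 ] 199 [439.1 103.6]
[ 0.469  -0.2202  0.014 ] 242 [335.1 149.7]
[ 0.4717 -0.1596  0.014 ] 192 [280.  159.4]
[ 0.4218 -0.3471  0.014 ] 184 [444.  168.9]
[ 0.3944 -0.2039  0.014 ] 270 [334. 218.]
[ 0.3987 -0.1415  0.014 ] 278 [279.1 226.6]
[0.3908 0.0046 0.014 ] 91 [162.9 258.3]
[ 0.3126 -0.2628  0.014 ] 214 [391.2 269.9]
[0.3593 0.018  0.014 ] 37 [161.9 283. ]
```

View pics/w8.png

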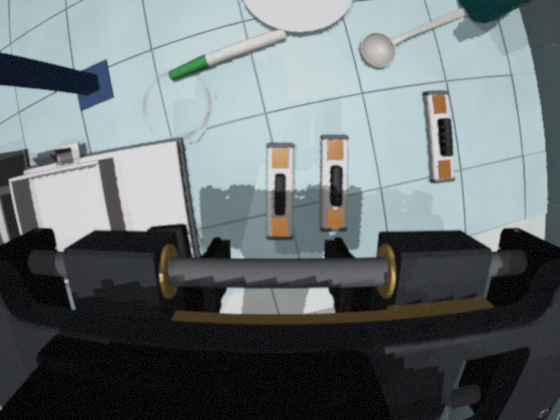

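```bash

python3 -m handwheel '[{"dx":-0.05,"dy":0.05,"dz":2,"ax":0,"ay":0,"az":0.05,"jaw":36},{"dx":-0.05,"dy":0.02,"dz":4,"ax":0,"ay":0,"az":0.05,"jaw":36},{"dx":-0.05,"dy":0.02,"dz":6,"ax":0,"ay":0,"az":0.05,"jaw":36},{"dx":-0.05,"dy":0.02,"dz":7,"ax":0,"ay":0,"az":0.05,"jaw":36},{"dx":-0.05,"dy":0.02,"dz":7.3,"ax":0,"ay":0,"az":0.05,"jaw":36}]'
python3 - <<'E'
from h import *
gt([.4352,-.1505,.0175],-0.243)
P=camera_params("wrist"); im=snap("wrist","w9")
E
```

```text
t: 7.1
ee_pos: [0.4332, -0.15, 0.0155]
orientation: [0.993, -0.119, -0.002, -0.002]
ft_force: [-0.6, -0.8, 0.5]
gripper_width: 0.036
d [ 0.08 -0.   -0.08] a [-0.02  0.03  0.04] |a| 0.05 z [ 0.4332 -0.15    0.0155] j [-0.15  0.48  0.49  2.23 -0.44  0.53 -1.13] F [-0.6 -0.8  0.5]
```

View pics/w9.png

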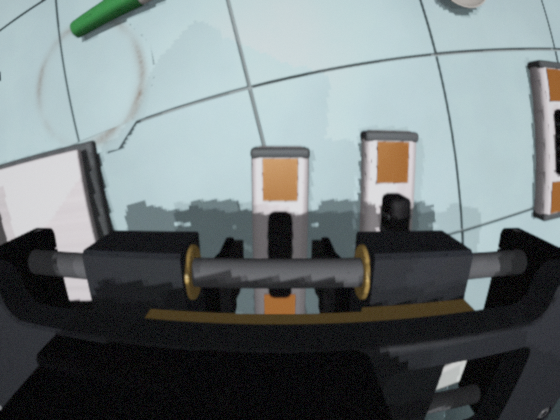

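```bash

python3 -m handwheel '[{"dx":0.08,"dy":0,"dz":-0.07,"ax":0,"ay":0,"az":0,"jaw":8},{"dx":0.08,"dy":0,"dz":-0.07,"ax":0,"ay":0,"az":0,"jaw":8},{"dx":0.08,"dy":0,"dz":-0.07,"ax":0,"ay":0,"az":0,"jaw":8},{"dx":0.08,"dy":0,"dz":-0.07,"ax":0,"ay":0,"az":0,"jaw":8},{"dx":0.08,"dy":0,"dz":-0.07,"ax":0,"ay":0,"az":0,"jaw":8}]' 40
python3 -m handwheel '[{"dx":0,"dy":0,"dz":-1,"ax":0,"ay":0,"az":0,"jaw":8},{"dx":0,"dy":0,"dz":-2,"ax":0,"ay":0,"az":0,"jaw":8},{"dx":0,"dy":0,"dz":-3,"ax":0,"ay":0,"az":0,"jaw":8},{"dx":0,"dy":0,"dz":-4,"ax":0,"ay":0,"az":0,"jaw":8},{"dx":0,"dy":0,"dz":-4.5,"ax":0,"ay":0,"az":0,"jaw":8}]'
python3 - <<'E'
from h import *
gt([.471,.148,.13],-0.145)
E
```

```text
t: 7.65
ee_pos: [0.4385, -0.1514, 0.0208]
orientation: [0.993, -0.119, 0.002, -0.002]
ft_force: [-0.4, -0.7, 7.7]
gripper_width: 0.0116
t: 8.15
ee_pos: [0.438, -0.1514, 0.134]
orientation: [0.993, -0.119, 0.002, -0.002]
ft_force: [0.4, -0.3, -1.9]
gripper_width: 0.0116
d [ -1.55 -11.95   0.21] a [-0.03 -0.03 -0.67] |a| 0.67 z [ 0.438  -0.1514  0.134 ] j [-0.31  0.27  0.66  2.14 -0.23  0.79 -1.32] F [ 0.4 -0.3 -1.9]
```

```bash

python3 -m handwheel '[{"dx":0,"dy":-1.5,"dz":0,"ax":0,"ay":0,"az":0,"jaw":8},{"dx":0,"dy":-3.3,"dz":0,"ax":0,"ay":0,"az":-0.2,"jaw":8},{"dx":-0.3,"dy":-5.1,"dz":0,"ax":0,"ay":0,"az":-0.4,"jaw":8},{"dx":-0.6,"dy":-6.9,"dz":0,"ax":0,"ay":0,"az":-0.6,"jaw":8},{"dx":-0.9,"dy":-8.4,"dz":0,"ax":0,"ay":0,"az":-0.67,"jaw":8}]'
python3 -m handwheel '[{"dx":-0.3,"dy":-1,"dz":0,"ax":0,"ay":0,"az":0,"jaw":8},{"dx":-0.4,"dy":-2.2,"dz":0,"ax":0,"ay":0,"az":0,"jaw":8},{"dx":-0.5,"dy":-3.2,"dz":0,"ax":0,"ay":0,"az":0,"jaw":8},{"dx":-0.5,"dy":-3.5,"dz":0,"ax":0,"ay":0,"az":0,"jaw":8},{"dx":-0.5,"dy":-3.5,"dz":0,"ax":0,"ay":0,"az":0,"jaw":8}]'
python3 - <<'E'
from h import *
gt([.474,.148,.042],-0.145)
snap("wrist","w10")
snap("top","t10",(160,120,440,280),2.85)
E
```

```text
t: 8.65
ee_pos: [0.4647, 0.0608, 0.1326]
orientation: [0.997, -0.071, 0.001, -0.002]
ft_force: [0.7, -0.2, -1.7]
gripper_width: 0.0113
t: 9.15
ee_pos: [0.4652, 0.1472, 0.1328]
orientation: [0.997, -0.072, 0.001, -0.001]
ft_force: [0.1, -0.5, -2.3]
gripper_width: 0.0111
d [ 0.34 -0.07  3.63] a [-0.02 -0.01  0.01] |a| 0.02 z [0.4652 0.1472 0.1328] j [-0.82  0.29  0.51  2.09 -0.2   0.81 -1.9 ] F [ 0.1 -0.5 -2.3]
```

View pics/w10.png

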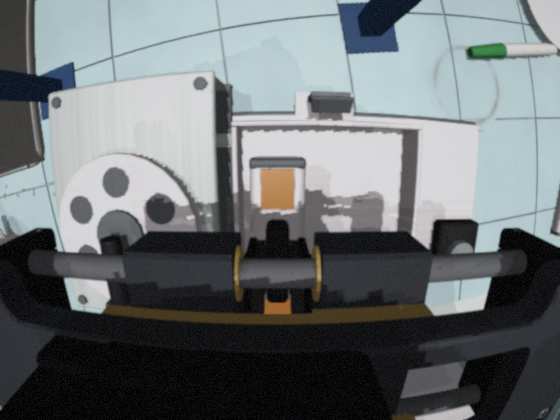

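View pics/t10.png

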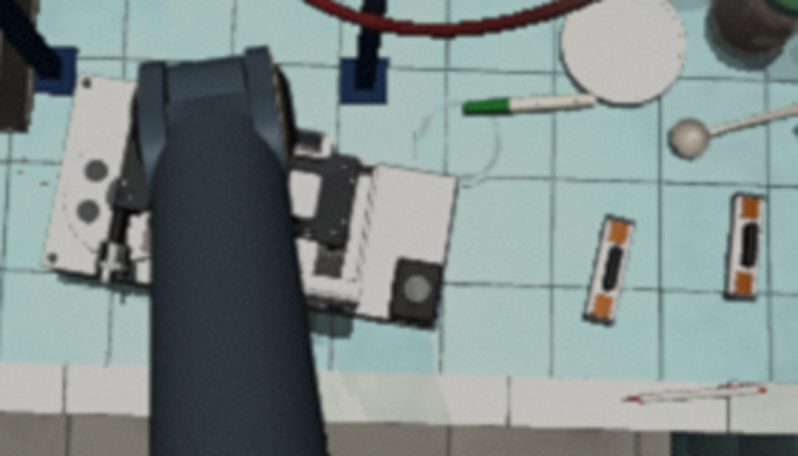

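```bash
python3 - <<'E'
from h import *
P=camera_params("wrist"); T=np.array([[.9895,.1445],[-.1445,.9895]])
for n,p,z in [("hoodside far inner rim",(240,126),.055),("-y far inner rim",(416,129),.055),("cart far L",(251,160),.115),("cart far R",(304,160),.115),("win",(277,190),.129)]:
    w=onz("wrist",p,z,P); print(n,w.round(4),(T.T@(w[:2]-[.462,.107])).round(4))
E
```

```text
hoodside far inner rim [0.5394 0.1631 0.055 ] [0.0685 0.0667]
-y far inner rim [0.521  0.0285 0.055 ] [ 0.0697 -0.0691]
cart far L [0.5174 0.1534 0.115 ] [0.0481 0.0539]
cart far R [0.5131 0.1241 0.115 ] [0.0481 0.0243]
win [0.5008 0.1411 0.129 ] [0.0335 0.0394]
```

```bash

python3 -m handwheel '[{"dx":0.4,"dy":-0.07,"dz":0,"ax":0,"ay":0,"az":0,"jaw":8},{"dx":0.4,"dy":-0.07,"dz":1.2,"ax":0,"ay":0,"az":0,"jaw":8},{"dx":0.4,"dy":-0.07,"dz":2.4,"ax":0,"ay":0,"az":0,"jaw":8},{"dx":0.4,"dy":-0.07,"dz":3.3,"ax":0,"ay":0,"az":0,"jaw":8},{"dx":0.4,"dy":-0.07,"dz":3.6,"ax":0,"ay":0,"az":0,"jaw":8}]'
python3 - <<'E'
from h import *
gt([.474,.148,.041],-0.145)
snap("wrist","w11")
E
```

```text
t: 9.75
ee_pos: [0.4753, 0.1452, 0.0414]
orientation: [0.997, -0.074, -0.0, -0.0]
ft_force: [-0.5, 0.0, -1.4]
gripper_width: 0.0115
d [-0.07 -0.1   0.02] a [-0.01  0.01 -0.02] |a| 0.02 z [0.4753 0.1452 0.0414] j [-0.73  0.46  0.43  2.13 -0.33  0.62 -1.78] F [-0.5  0.  -1.4]
```

View pics/w11.png

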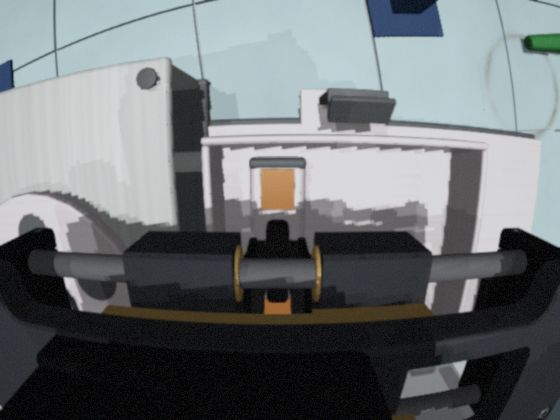

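```bash

python3 -m handwheel '[{"dx":0,"dy":0,"dz":0.06,"ax":0,"ay":0,"az":0,"jaw":8},{"dx":0,"dy":0,"dz":0.1,"ax":0,"ay":0,"az":0,"jaw":8},{"dx":0,"dy":0,"dz":0.1,"ax":0,"ay":0,"az":0,"jaw":20},{"dx":0,"dy":0,"dz":0.1,"ax":0,"ay":0,"az":0,"jaw":20},{"dx":0,"dy":0,"dz":0.1,"ax":0,"ay":0,"az":0,"jaw":20}]'
python3 -m handwheel '[{"dx":0,"dy":0,"dz":-0.5,"ax":0,"ay":0,"az":0,"jaw":20},{"dx":0,"dy":0,"dz":-1.5,"ax":0,"ay":0,"az":0,"jaw":20},{"dx":0,"dy":0,"dz":-3,"ax":0,"ay":0,"az":0,"jaw":20},{"dx":0,"dy":0,"dz":-5,"ax":0,"ay":0,"az":0,"jaw":20},{"dx":0,"dy":0,"dz":-6,"ax":0,"ay":0,"az":0,"jaw":20}]'
python3 - <<'E'
from h import *
P=camera_params("wrist");im=snap("wrist","w12")
im=get_image("top")
for a in carts("top",im)[1]: print(a[0].round(4),a[1],a[2].round(1))
gt([.432,-.212,.15],-0.214)
E
```

```text
t: 10.3
ee_pos: [0.4765, 0.1473, 0.0415]
orientation: [0.997, -0.073, 0.002, -0.002]
ft_force: [0.4, -0.2, -0.6]
gripper_width: 0.0193
t: 10.8
ee_pos: [0.4775, 0.1466, 0.1955]
orientation: [0.997, -0.073, 0.004, -0.003]
ft_force: [0.6, 0.5, -0.0]
gripper_width: 0.0197
[ 0.4982 -0.3542  0.014 ] 35 [422.9 192.4]
[ 0.469  -0.2198  0.014 ] 37 [376.6 201.1]
[ 0.4204 -0.346   0.014 ] 37 [420.4 219.1]
[ 0.3933 -0.2034  0.014 ] 38 [370.9 227.1]
d [ 0.24 14.5   1.69] a [-0.07 -0.06  0.49] |a| 0.5 z [0.4784 0.1472 0.1957] j [-0.85  0.22  0.55  2.   -0.15  0.94 -1.94] F [-0.3  0.1 -0.6]
```

View pics/w12.png

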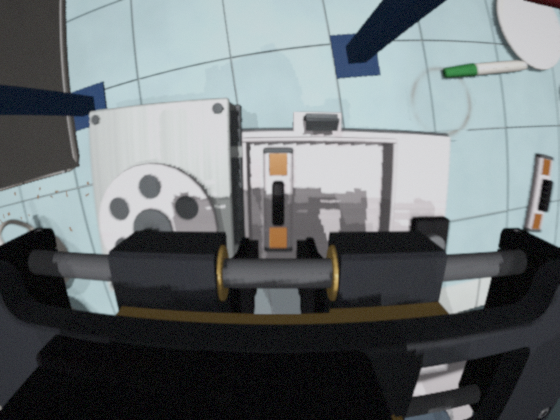

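```bash

python3 -m handwheel '[{"dx":0,"dy":1.5,"dz":0,"ax":0,"ay":0,"az":0.1,"jaw":36},{"dx":0,"dy":3.4,"dz":0,"ax":0,"ay":0,"az":0.2,"jaw":36},{"dx":0,"dy":5.3,"dz":0,"ax":0,"ay":0,"az":0.3,"jaw":36},{"dx":0,"dy":7.2,"dz":0,"ax":0,"ay":0,"az":0.4,"jaw":36},{"dx":0.1,"dy":9,"dz":0,"ax":-0.07,"ay":-0.06,"az":0.5,"jaw":36}]'
python3 -m handwheel '[{"dx":0.1,"dy":1.8,"dz":0,"ax":0,"ay":0,"az":0,"jaw":36},{"dx":0.1,"dy":3.6,"dz":0.5,"ax":0,"ay":0,"az":0,"jaw":36},{"dx":0.1,"dy":5.2,"dz":1.5,"ax":0,"ay":0,"az":0,"jaw":36},{"dx":0.1,"dy":5.5,"dz":1.7,"ax":0,"ay":0,"az":0,"jaw":36},{"dx":0.1,"dy":5.5,"dz":1.7,"ax":0,"ay":0,"az":0,"jaw":36}]'
python3 - <<'E'
from h import *
P=camera_params("wrist");im=get_image("wrist")
for a in carts("wrist",im,P)[1]: print(a[0].round(4),a[1],a[2].round(1))
gt([.432,-.212,.02],-0.214)
E
```

```text
t: 11.4
ee_pos: [0.4436, -0.0785, 0.1899]
orientation: [0.994, -0.108, -0.004, 0.003]
ft_force: [1.1, -0.9, -0.2]
gripper_width: 0.0359
t: 11.9
ee_pos: [0.4165, -0.2124, 0.1475]
orientation: [0.994, -0.11, -0.005, 0.003]
ft_force: [0.6, 0.6, 0.5]
gripper_width: 0.0359
[ 0.4987 -0.3538  0.014 ] 315 [404.2  87.9]
[ 0.4632 -0.2182  0.014 ] 104 [272.5 151.3]
[ 0.4221 -0.3467  0.014 ] 297 [411.  167.2]
[ 0.3946 -0.2036  0.014 ] 400 [273.4 225.4]
[ 0.371  -0.1093  0.014 ] 162 [188.3 266.1]
[ 0.3258 -0.2849  0.014 ] 214 [365.3 270.7]
d [ 0.61 -0.12  5.12] a [ 0.04  0.06 -0.02] |a| 0.08 z [ 0.4177 -0.2111  0.1481] j [-0.27  0.27  0.76  2.12 -0.24  0.84 -1.15] F [-1.4  0.3  0.3]
```

```bash

python3 -m handwheel '[{"dx":0.6,"dy":-0.12,"dz":1,"ax":0.04,"ay":0.06,"az":0,"jaw":36},{"dx":0.6,"dy":-0.12,"dz":2.5,"ax":0.04,"ay":0.06,"az":0,"jaw":36},{"dx":0.6,"dy":-0.12,"dz":4,"ax":0.04,"ay":0.06,"az":0,"jaw":36},{"dx":0.6,"dy":-0.12,"dz":5,"ax":0.04,"ay":0.06,"az":0,"jaw":36},{"dx":0.6,"dy":-0.12,"dz":5.1,"ax":0.04,"ay":0.06,"az":0,"jaw":36}]'
python3 - <<'E'
from h import *
gt([.4315,-.212,.019],-0.214)
snap("wrist","w13")
E
```

```text
t: 12.45
ee_pos: [0.4317, -0.2094, 0.0188]
orientation: [0.994, -0.106, -0.002, -0.001]
ft_force: [0.3, 1.0, 0.6]
gripper_width: 0.0361
d [ 0.01  0.1  -0.01] a [-0.01  0.02  0.02] |a| 0.03 z [ 0.4317 -0.2094  0.0188] j [-0.09  0.51  0.58  2.18 -0.51  0.58 -0.92] F [0.3 1.  0.6]
```

View pics/w13.png

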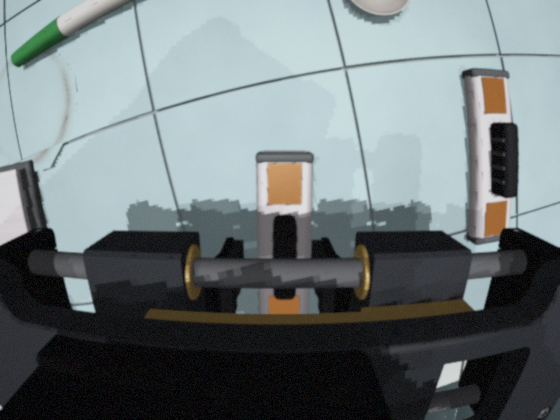

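```bash

python3 -m handwheel '[{"dx":0,"dy":0.1,"dz":0,"ax":0,"ay":0,"az":0,"jaw":8},{"dx":0,"dy":0.1,"dz":0,"ax":0,"ay":0,"az":0,"jaw":8},{"dx":0,"dy":0.1,"dz":0,"ax":0,"ay":0,"az":0,"jaw":8},{"dx":0,"dy":0.1,"dz":0,"ax":0,"ay":0,"az":0,"jaw":8},{"dx":0,"dy":0.1,"dz":0,"ax":0,"ay":0,"az":0,"jaw":8}]' 40
python3 -m handwheel '[{"dx":0,"dy":0,"dz":-1,"ax":0,"ay":0,"az":0,"jaw":8},{"dx":0,"dy":0,"dz":-2,"ax":0,"ay":0,"az":0,"jaw":8},{"dx":0,"dy":0,"dz":-3,"ax":0,"ay":0,"az":0,"jaw":8},{"dx":0,"dy":0,"dz":-4,"ax":0,"ay":0,"az":0,"jaw":8},{"dx":0,"dy":0,"dz":-4.5,"ax":0,"ay":0,"az":0,"jaw":8}]'
python3 - <<'E'
from h import *
gt([.465,.107,.13],-0.145)
E
```

```text
t: 13.0
ee_pos: [0.4326, -0.2147, 0.0216]
orientation: [0.994, -0.107, 0.002, 0.0]
ft_force: [-0.4, 1.1, 7.1]
gripper_width: 0.011
t: 13.5
ee_pos: [0.4324, -0.2152, 0.135]
orientation: [0.994, -0.108, 0.002, 0.001]
ft_force: [-0.0, 0.1, -1.2]
gripper_width: 0.0113
d [ -1.48 -12.87   0.18] a [ 0.01 -0.03 -0.51] |a| 0.51 z [ 0.4324 -0.2152  0.135 ] j [-0.25  0.32  0.76  2.11 -0.3   0.82 -1.1 ] F [-0.   0.1 -1.2]
```

```bash

python3 -m handwheel '[{"dx":0,"dy":-1.5,"dz":0,"ax":0,"ay":0,"az":0,"jaw":8},{"dx":0,"dy":-3.3,"dz":0,"ax":0,"ay":0,"az":-0.2,"jaw":8},{"dx":-0.3,"dy":-5.1,"dz":0,"ax":0,"ay":0,"az":-0.3,"jaw":8},{"dx":-0.6,"dy":-6.9,"dz":0,"ax":0,"ay":0,"az":-0.4,"jaw":8},{"dx":-0.9,"dy":-8.4,"dz":0,"ax":0,"ay":0,"az":-0.5,"jaw":8}]'
python3 -m handwheel '[{"dx":-0.1,"dy":-1.2,"dz":0,"ax":0,"ay":0,"az":0,"jaw":8},{"dx":-0.2,"dy":-2.7,"dz":0,"ax":0,"ay":0,"az":0,"jaw":8},{"dx":-0.2,"dy":-4,"dz":0,"ax":0,"ay":0,"az":0,"jaw":8},{"dx":-0.1,"dy":-4.4,"dz":0,"ax":0,"ay":0,"az":0,"jaw":8},{"dx":0,"dy":-4.4,"dz":0,"ax":0,"ay":0,"az":0,"jaw":8}]'
python3 - <<'E'
from h import *
gt([.465,.107,.042],-0.145)
snap("wrist","w14")
E
```

```text
t: 14.0
ee_pos: [0.4542, -0.0022, 0.1327]
orientation: [0.997, -0.072, 0.0, 0.0]
ft_force: [0.2, 0.8, -0.2]
gripper_width: 0.012
t: 14.5
ee_pos: [0.4705, 0.1054, 0.1325]
orientation: [0.997, -0.071, 0.0, 0.001]
ft_force: [-0.3, 0.2, -0.8]
gripper_width: 0.0116
d [-0.23 -0.04  3.62] a [ 0.01 -0.01  0.02] |a| 0.03 z [0.4705 0.1054 0.1325] j [-0.85  0.3   0.65  2.1  -0.25  0.81 -1.76] F [-0.3  0.2 -0.8]
```

View pics/w14.png

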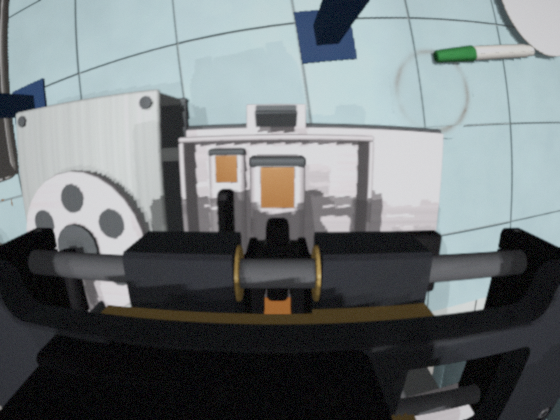

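```bash

python3 -m handwheel '[{"dx":-0.2,"dy":0,"dz":0.5,"ax":0,"ay":0,"az":0,"jaw":8},{"dx":-0.2,"dy":0,"dz":1.5,"ax":0,"ay":0,"az":0,"jaw":8},{"dx":-0.2,"dy":0,"dz":2.6,"ax":0,"ay":0,"az":0,"jaw":8},{"dx":-0.2,"dy":0,"dz":3.4,"ax":0,"ay":0,"az":0,"jaw":8},{"dx":-0.2,"dy":0,"dz":3.6,"ax":0,"ay":0,"az":0,"jaw":8}]'
python3 -m handwheel '[{"dx":0,"dy":0,"dz":0.06,"ax":0,"ay":0,"az":0,"jaw":8},{"dx":0,"dy":0,"dz":0.1,"ax":0,"ay":0,"az":0,"jaw":8},{"dx":0,"dy":0,"dz":0.1,"ax":0,"ay":0,"az":0,"jaw":20},{"dx":0,"dy":0,"dz":0.1,"ax":0,"ay":0,"az":0,"jaw":20},{"dx":0,"dy":0,"dz":0.1,"ax":0,"ay":0,"az":0,"jaw":20}]'
python3 -m handwheel '[{"dx":0,"dy":0,"dz":-0.5,"ax":0,"ay":0,"az":0,"jaw":20},{"dx":0,"dy":0,"dz":-1.5,"ax":0,"ay":0,"az":0,"jaw":20},{"dx":0,"dy":0,"dz":-3,"ax":0,"ay":0,"az":0,"jaw":20},{"dx":0,"dy":0,"dz":-5,"ax":0,"ay":0,"az":0,"jaw":20},{"dx":0,"dy":0,"dz":-6,"ax":0,"ay":0,"az":0,"jaw":20}]'
python3 - <<'E'
from h import *
P=camera_params("wrist");im=snap("wrist","w15")
im=get_image("top")
for a in carts("top",im)[1]: print(a[0].round(4),a[1],a[2].round(1))
gt([.46,-.35,.15],-0.10)
E
```

```text
t: 15.05
ee_pos: [0.4642, 0.102, 0.0412]
orientation: [0.997, -0.075, -0.001, 0.002]
ft_force: [0.8, 0.3, -0.9]
gripper_width: 0.0115
t: 15.55
ee_pos: [0.4663, 0.1049, 0.0411]
orientation: [0.997, -0.073, 0.001, 0.0]
ft_force: [0.8, 0.3, -0.2]
gripper_width: 0.0195
t: 16.05
ee_pos: [0.4674, 0.1047, 0.1948]
orientation: [0.997, -0.073, 0.003, -0.001]
ft_force: [0.2, 0.5, -0.1]
gripper_width: 0.0203
[ 0.4982 -0.3542  0.014 ] 35 [422.9 192.4]
[ 0.4204 -0.346   0.014 ] 37 [420.4 219.1]
d [ 2.3  18.08  1.73] a [-0.03 -0.07 -0.33] |a| 0.34 z [0.4683 0.1054 0.195 ] j [-0.92  0.2   0.71  2.05 -0.16  0.94 -1.84] F [0.3 0.1 0.2]
```

View pics/w15.png

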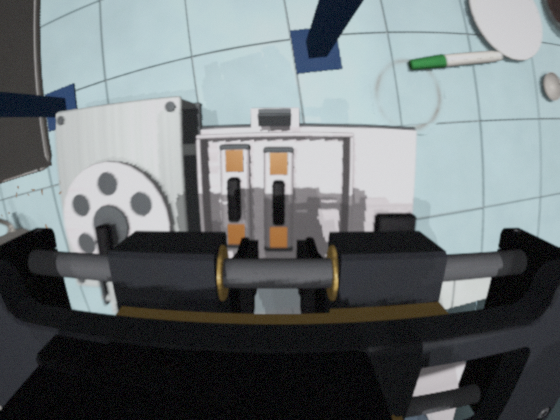

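```bash

python3 -m handwheel '[{"dx":0.2,"dy":1.5,"dz":0,"ax":0,"ay":0,"az":0,"jaw":36},{"dx":0.4,"dy":3.4,"dz":0,"ax":0,"ay":0,"az":-0.1,"jaw":36},{"dx":0.6,"dy":5.3,"dz":0,"ax":0,"ay":0,"az":-0.2,"jaw":36},{"dx":0.9,"dy":7.2,"dz":0,"ax":0,"ay":0,"az":-0.3,"jaw":36},{"dx":1.2,"dy":9,"dz":0,"ax":0,"ay":-0.07,"az":-0.33,"jaw":36}]'
python3 -m handwheel '[{"dx":0.2,"dy":1.9,"dz":0,"ax":0,"ay":0,"az":0,"jaw":36},{"dx":0.4,"dy":3.8,"dz":0,"ax":0,"ay":0,"az":0,"jaw":36},{"dx":0.6,"dy":5.7,"dz":0.5,"ax":0,"ay":0,"az":0,"jaw":36},{"dx":0.9,"dy":7.5,"dz":1,"ax":0,"ay":0,"az":0,"jaw":36},{"dx":1.1,"dy":9.1,"dz":1.7,"ax":0,"ay":0,"az":0,"jaw":36}]'
python3 -m handwheel '[{"dx":0,"dy":0,"dz":0,"ax":0,"ay":0,"az":0,"jaw":36}]'
python3 - <<'E'
from h import *
P=camera_params("wrist");im=snap("wrist","w16")
for a in carts("wrist",im,P)[1]: print(a[0].round(4),a[1],a[2].round(1))
gt([.46,-.3505,.019],-0.10)
E
```

```text
t: 16.65
ee_pos: [0.4613, -0.1238, 0.1907]
orientation: [0.999, -0.05, -0.004, -0.0]
ft_force: [1.3, -0.2, -0.3]
gripper_width: 0.0352
t: 17.15
ee_pos: [0.4668, -0.3536, 0.1478]
orientation: [0.999, -0.05, -0.004, 0.001]
ft_force: [-0.2, 0.6, -0.1]
gripper_width: 0.036
t: 17.25
ee_pos: [0.4631, -0.3569, 0.1462]
orientation: [0.998, -0.054, -0.007, 0.002]
ft_force: [-0.3, -0.1, -0.6]
gripper_width: 0.0363
[ 0.4982 -0.3527  0.014 ] 338 [269.  164.8]
[ 0.4219 -0.3454  0.014 ] 392 [270.6 244.3]
[ 0.4072 -0.2594  0.014 ] 163 [188.3 265.6]
[ 0.3792 -0.4383  0.014 ] 244 [365.3 272.6]
d [-0.13 -0.12  5.11] a [ 0.01  0.09 -0.04] |a| 0.1 z [ 0.4644 -0.3538  0.1468] j [ 0.    0.5   0.78  1.86 -0.41  0.96 -0.71] F [-0.6  0.7  0. ]
```

View pics/w16.png

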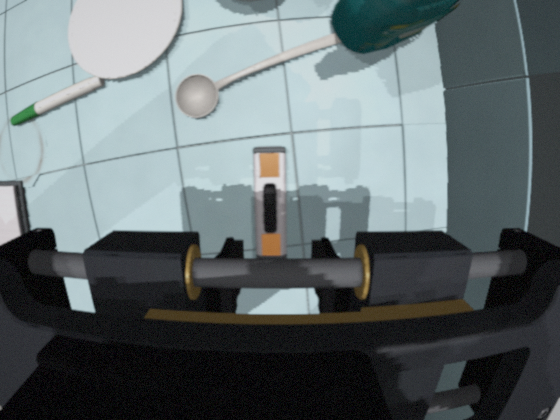

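Cartridge 3 stands where expected (windows at (269,165) and (271,244)); descending on it.

```bash

python3 -m handwheel '[{"dx":-0.13,"dy":-0.12,"dz":1,"ax":0,"ay":0.09,"az":0,"jaw":36},{"dx":-0.13,"dy":-0.12,"dz":2.5,"ax":0,"ay":0.09,"az":0,"jaw":36},{"dx":-0.13,"dy":-0.12,"dz":4,"ax":0,"ay":0.09,"az":0,"jaw":36},{"dx":-0.13,"dy":-0.12,"dz":5,"ax":0,"ay":0.09,"az":0,"jaw":36},{"dx":-0.13,"dy":-0.12,"dz":5.1,"ax":0,"ay":0.09,"az":0,"jaw":36}]'
python3 - <<'E'
from h import *
gt([.46,-.3495,.019],-0.10)
snap("wrist","w17")
E
```

```text
t: 17.8
ee_pos: [0.4617, -0.3443, 0.0181]
orientation: [0.999, -0.049, -0.0, -0.002]
ft_force: [0.3, 1.1, 0.3]
gripper_width: 0.0358
d [-0.05  0.21 -0.04] a [-0.02  0.01  0.02] |a| 0.03 z [ 0.4617 -0.3443  0.0181] j [ 0.11  0.65  0.63  1.96 -0.58  0.72 -0.57] F [0.3 1.1 0.3]
```

View pics/w17.png

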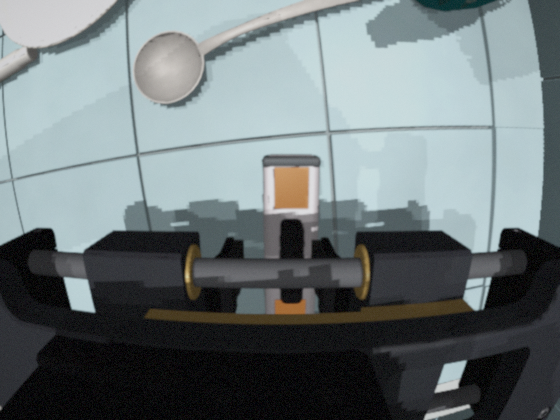

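```bash

python3 -m handwheel '[{"dx":0,"dy":0.2,"dz":-0.03,"ax":0,"ay":0,"az":0,"jaw":30},{"dx":0,"dy":0.2,"dz":-0.03,"ax":0,"ay":0,"az":0,"jaw":8},{"dx":0,"dy":0.2,"dz":-0.03,"ax":0,"ay":0,"az":0,"jaw":8},{"dx":0,"dy":0.2,"dz":-0.03,"ax":0,"ay":0,"az":0,"jaw":8},{"dx":0,"dy":0.2,"dz":-0.03,"ax":0,"ay":0,"az":0,"jaw":8}]' 40
python3 -m handwheel '[{"dx":0,"dy":0,"dz":-1,"ax":0,"ay":0,"az":0,"jaw":8},{"dx":0,"dy":0,"dz":-2,"ax":0,"ay":0,"az":0,"jaw":8},{"dx":0,"dy":0,"dz":-3,"ax":0,"ay":0,"az":0,"jaw":8},{"dx":0,"dy":0,"dz":-4,"ax":0,"ay":0,"az":0,"jaw":8},{"dx":0,"dy":0,"dz":-4.6,"ax":0,"ay":0,"az":0,"jaw":8}]'
python3 - <<'E'
from h import *
gt([.459,.0645,.13],-0.145)
E
```

```text
t: 18.35
ee_pos: [0.463, -0.3528, 0.0222]
orientation: [0.999, -0.05, 0.003, 0.0]
ft_force: [-0.1, 1.1, 4.3]
gripper_width: 0.0113
t: 18.85
ee_pos: [0.4624, -0.3533, 0.1383]
orientation: [0.999, -0.05, 0.003, 0.001]
ft_force: [0.3, -1.1, -0.8]
gripper_width: 0.0113
d [ -1.8  -16.62   0.29] a [ 0.01 -0.05  0.32] |a| 0.33 z [ 0.4624 -0.3533  0.1383] j [ 0.01  0.49  0.77  1.89 -0.43  0.93 -0.69] F [ 0.3 -1.1 -0.8]
```

```bash

python3 -m handwheel '[{"dx":-0.2,"dy":-1.5,"dz":0,"ax":0,"ay":0,"az":0,"jaw":8},{"dx":-0.4,"dy":-3.3,"dz":0,"ax":0,"ay":0,"az":0.1,"jaw":8},{"dx":-0.6,"dy":-5.1,"dz":0,"ax":0,"ay":0,"az":0.2,"jaw":8},{"dx":-0.8,"dy":-6.9,"dz":0,"ax":0,"ay":0,"az":0.3,"jaw":8},{"dx":-1,"dy":-8.5,"dz":0,"ax":0,"ay":0,"az":0.33,"jaw":8}]'
python3 -m handwheel '[{"dx":0,"dy":-1.6,"dz":0,"ax":0,"ay":0,"az":0,"jaw":8},{"dx":0,"dy":-3.4,"dz":0,"ax":0,"ay":0,"az":0,"jaw":8},{"dx":0,"dy":-5.2,"dz":0,"ax":0,"ay":0,"az":0,"jaw":8},{"dx":0,"dy":-7,"dz":0,"ax":0,"ay":0,"az":0,"jaw":8},{"dx":-0.3,"dy":-8.1,"dz":0,"ax":0,"ay":0,"az":0,"jaw":8}]'
python3 -m handwheel '[{"dx":0,"dy":0,"dz":0,"ax":0,"ay":0,"az":0,"jaw":8},{"dx":0,"dy":0,"dz":0,"ax":0,"ay":0,"az":0,"jaw":8}]'
python3 - <<'E'
from h import *
gt([.460,.0655,.042],-0.145)
snap("wrist","w18")
E
```

```text
t: 19.35
ee_pos: [0.4577, -0.1364, 0.1358]
orientation: [0.997, -0.073, 0.002, 0.0]
ft_force: [0.7, 0.4, 0.1]
gripper_width: 0.0109
t: 19.85
ee_pos: [0.4809, 0.0665, 0.1359]
orientation: [0.998, -0.071, 0.003, 0.0]
ft_force: [0.8, 0.6, -1.3]
gripper_width: 0.0113
t: 20.05
ee_pos: [0.4798, 0.0629, 0.1358]
orientation: [0.997, -0.072, 0.002, 0.001]
ft_force: [-0.4, -0.8, -0.8]
gripper_width: 0.0114
d [-0.82  0.    3.75] a [ 0.01 -0.03  0.01] |a| 0.03 z [0.4798 0.0629 0.1358] j [-0.88  0.33  0.81  2.1  -0.32  0.83 -1.59] F [-0.4 -0.8 -0.8]
```

View pics/w18.png

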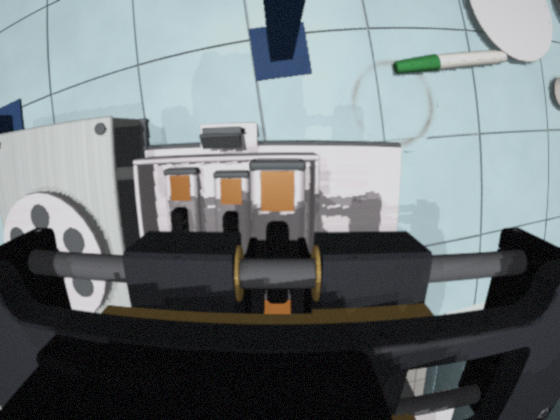

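```bash

python3 -m handwheel '[{"dx":-0.8,"dy":0,"dz":0.3,"ax":0,"ay":0,"az":0,"jaw":8},{"dx":-0.8,"dy":0,"dz":1.5,"ax":0,"ay":0,"az":0,"jaw":8},{"dx":-0.8,"dy":0,"dz":2.6,"ax":0,"ay":0,"az":0,"jaw":8},{"dx":-0.8,"dy":0,"dz":3.5,"ax":0,"ay":0,"az":0,"jaw":8},{"dx":-0.8,"dy":0,"dz":3.75,"ax":0,"ay":0,"az":0,"jaw":8}]'
python3 - <<'E'
from h import *
gt([.460,.0655,.040],-0.145)
snap("wrist","w19")
E
```

```text
t: 20.6
ee_pos: [0.4592, 0.0633, 0.0409]
orientation: [0.997, -0.074, -0.0, 0.001]
ft_force: [-17.0, -2.3, 59.2]
gripper_width: 0.0114
d [ 0.02 -0.09  0.03] a [ 0.02 -0.   -0.03] |a| 0.03 z [0.4592 0.0633 0.0409] j [-0.76  0.47  0.67  2.21 -0.5   0.61 -1.45] F [-17.   -2.3  59.2]
```

View pics/w19.png

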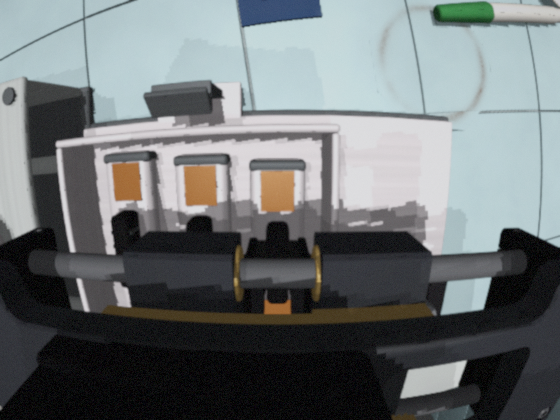

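```bash

python3 -m handwheel '[{"dx":0,"dy":0,"dz":-0.08,"ax":0,"ay":0,"az":0,"jaw":8},{"dx":0,"dy":0,"dz":-0.1,"ax":0,"ay":0,"az":0,"jaw":8}]'
python3 -m handwheel '[{"dx":0,"dy":0,"dz":0,"ax":0,"ay":0,"az":0,"jaw":20},{"dx":0,"dy":0,"dz":0,"ax":0,"ay":0,"az":0,"jaw":20},{"dx":0,"dy":0,"dz":0,"ax":0,"ay":0,"az":0,"jaw":20}]'
python3 -m handwheel '[{"dx":0,"dy":0,"dz":-0.5,"ax":0,"ay":0,"az":0,"jaw":20},{"dx":0,"dy":0,"dz":-1.5,"ax":0,"ay":0,"az":0,"jaw":20},{"dx":0,"dy":0,"dz":-3,"ax":0,"ay":0,"az":0,"jaw":20},{"dx":0,"dy":0,"dz":-5,"ax":0,"ay":0,"az":0,"jaw":20},{"dx":0,"dy":0,"dz":-7,"ax":0,"ay":0,"az":0,"jaw":20}]'
python3 - <<'E'
from h import *
P=camera_params("wrist");im=snap("wrist","w20")
for a in carts("wrist",im,P,zt=.033)[1]: print(a[0].round(4),a[1],a[2].round(1))
gt([.40,.20,.25],-0.145)
E
```

```text
t: 20.85
ee_pos: [0.4617, 0.0645, 0.0455]
orientation: [0.997, -0.074, 0.003, 0.0]
ft_force: [-0.3, -0.3, -1.0]
gripper_width: 0.0113
t: 21.15
ee_pos: [0.4611, 0.0655, 0.045]
orientation: [0.997, -0.073, 0.003, 0.0]
ft_force: [-0.3, -0.2, 0.5]
gripper_width: 0.0192
t: 21.65
ee_pos: [0.4596, 0.0649, 0.2217]
orientation: [0.997, -0.073, 0.002, 0.001]
ft_force: [1.2, 1.9, -0.0]
gripper_width: 0.0199
[0.5129 0.1443 0.033 ] 229 [199.4 156.6]
[0.5025 0.1008 0.033 ] 244 [239.4 159.4]
[0.4942 0.0609 0.033 ] 197 [276.8 161.2]
[0.4367 0.1553 0.033 ] 211 [202.7 224. ]
[0.4256 0.112  0.033 ] 284 [241.1 228.1]
[0.4184 0.0724 0.033 ] 328 [276.6 229.2]
[0.3555 0.0116 0.033 ] 195 [334.6 271.5]
[0.3809 0.1468 0.033 ] 168 [219.4 267.6]
d [-3.35 -4.96 -0.86] a [-0.05 -0.11 -0.02] |a| 0.13 z [0.465  0.065  0.2291] j [-1.05  0.14  0.93  2.04 -0.13  1.   -1.78] F [ 3.3 -0.9  4.4]
```

View pics/w20.png

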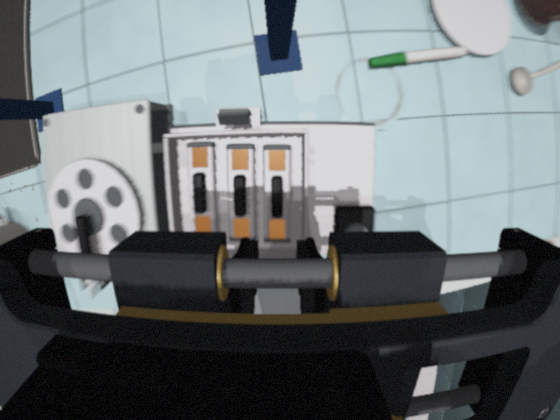

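```bash

python3 -m handwheel '[{"dx":0,"dy":0,"dz":-1,"ax":0,"ay":0,"az":0,"jaw":0},{"dx":0,"dy":-1,"dz":-2,"ax":0,"ay":-0.05,"az":0,"jaw":0},{"dx":-1,"dy":-2,"dz":-2.4,"ax":0,"ay":-0.1,"az":0,"jaw":0},{"dx":-2,"dy":-3,"dz":-2.4,"ax":0,"ay":-0.1,"az":0,"jaw":0},{"dx":-3,"dy":-3.3,"dz":-2.4,"ax":0,"ay":-0.1,"az":0,"jaw":0}]'
python3 -m handwheel '[{"dx":0,"dy":0,"dz":0,"ax":0,"ay":0,"az":0,"jaw":0},{"dx":0,"dy":0,"dz":0,"ax":0,"ay":0,"az":0,"jaw":0}]'
python3 - <<'E'
from h import *
gt([.374,.16,.28],-0.145)
snap("wrist","w21")
snap("side","s21",(150,180,330,330),4)
E
```

```text
t: 22.2
ee_pos: [0.397, 0.1605, 0.2803]
orientation: [0.997, -0.072, -0.004, -0.001]
ft_force: [0.1, -0.9, -0.8]
gripper_width: 0.0007
t: 22.4
ee_pos: [0.3977, 0.158, 0.2798]
orientation: [0.997, -0.072, -0.004, -0.001]
ft_force: [1.1, 0.4, -1.1]
gripper_width: 0.0003
d [-0.95  0.06 -0.  ] a [-0.    0.06 -0.  ] |a| 0.06 z [0.3977 0.158  0.2798] j [-1.28 -0.04  0.81  2.03  0.02  1.14 -2.2 ] F [ 1.1  0.4 -1.1]
```

View pics/w21.png

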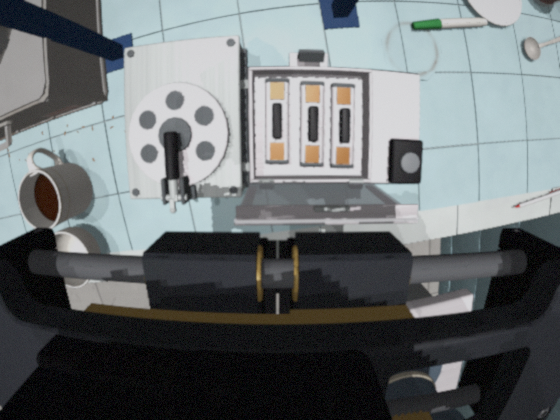

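View pics/s21.png

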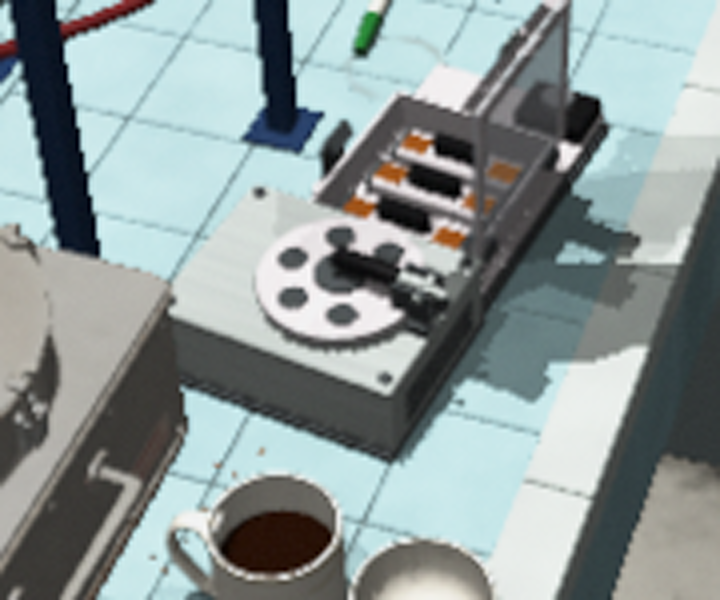

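```bash
python3 - <<'E'
from h import *
P=camera_params("wrist"); T=np.array([[.9895,.1445],[-.1445,.9895]])
f=lambda p,z:(onz("wrist",p,z,P).round(4),(T.T@(onz("wrist",p,z,P)[:2]-[.462,.107])).round(4))
for n,p,z in [("lidtopL",(237,221),.204),("lidtopR",(417,217),.204),("hub",(177,133),.091),("handle end",(171,135),.112),("pivot",(178,190),.108)]:
    print(n,*f(p,z))
# wheel ellipse
im=cv2.imread("pics/w21.png")
E
python3 -m handwheel '[{"dx":-0.9,"dy":0,"dz":0,"ax":0,"ay":0.06,"az":0,"jaw":0},{"dx":-0.95,"dy":0.05,"dz":0,"ax":0,"ay":0.06,"az":0,"jaw":0},{"dx":-0.95,"dy":0.05,"dz":0,"ax":0,"ay":0.06,"az":0,"jaw":0}]'
python3 - <<'E'
from h import *
gt([.374,.16,.165],-0.145)
E
```

```text
lidtopL [0.4012 0.1893 0.204 ] [-0.072   0.0727]
lidtopR [0.3828 0.046  0.204 ] [-0.0696 -0.0718]
hub [0.48   0.2581 0.091 ] [-0.004   0.1521]
handle end [0.4784 0.2585 0.112 ] [-0.0057  0.1523]
pivot [0.419  0.2635 0.108 ] [-0.0652  0.1487]
t: 22.8
ee_pos: [0.3746, 0.1598, 0.2797]
orientation: [0.997, -0.073, -0.0, 0.0]
ft_force: [0.2, 0.1, -0.1]
gripper_width: 0.0006
d [-0.02 -0.01  4.59] a [ 0.    0.   -0.01] |a| 0.01 z [0.3746 0.1598 0.2797] j [-1.31 -0.1   0.76  2.07  0.07  1.14 -2.3 ] F [ 0.2  0.1 -0.1]
```

```bash

python3 -m handwheel '[{"dx":0,"dy":0,"dz":1,"ax":0,"ay":0,"az":0,"jaw":0},{"dx":0,"dy":0,"dz":2.5,"ax":0,"ay":0,"az":0,"jaw":0},{"dx":0,"dy":0,"dz":3.8,"ax":0,"ay":0,"az":0,"jaw":0},{"dx":0,"dy":0,"dz":4.3,"ax":0,"ay":0,"az":0,"jaw":0},{"dx":0,"dy":0,"dz":4.3,"ax":0,"ay":0,"az":0,"jaw":0}]'
python3 - <<'E'
from h import *
gt([.374,.16,.165],-0.145)
snap("wrist","w22")
E
```

```text
t: 23.3
ee_pos: [0.3738, 0.1589, 0.1705]
orientation: [0.997, -0.074, -0.001, 0.003]
ft_force: [0.0, -0.3, -0.0]
gripper_width: 0.0006
d [-0.   -0.05  0.22] a [ 0.04  0.02 -0.02] |a| 0.05 z [0.3738 0.1589 0.1705] j [-1.27  0.09  0.83  2.22 -0.09  0.86 -2.11] F [ 0.  -0.3 -0. ]
```

View pics/w22.png

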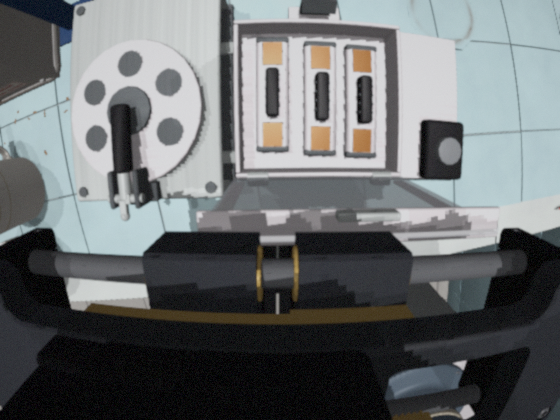

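```bash

python3 -m handwheel '[{"dx":1,"dy":0,"dz":0,"ax":0,"ay":0,"az":0,"jaw":0},{"dx":2.2,"dy":0,"dz":0,"ax":0,"ay":0,"az":0,"jaw":0},{"dx":3.1,"dy":0,"dz":0.4,"ax":0,"ay":0,"az":0,"jaw":0},{"dx":3.65,"dy":0,"dz":0.82,"ax":0,"ay":0,"az":0,"jaw":0},{"dx":4.1,"dy":0,"dz":1.2,"ax":0,"ay":0,"az":0,"jaw":0}]'
python3 - <<'E'
from h import *
s=state();T=np.array([[.9895,.1445],[-.1445,.9895]])
gt([.374,.16,.165],-0.145);print(T.T@(s["ee_pos"][:2]-[.462,.107]))
snap("side","s23",(150,180,330,330),4)
snap("wrist","w23")
E
```

```text
t: 23.85
ee_pos: [0.478, 0.1459, 0.1431]
orientation: [0.997, -0.073, 0.001, -0.0]
ft_force: [-0.4, 0.9, 2.7]
gripper_width: 0.0007
d [-4.2   0.04 -0.88] a [-0.01 -0.01 -0.01] |a| 0.02 z [0.478  0.1459 0.1431] j [-1.03  0.35  0.8   2.06 -0.33  0.86 -1.75] F [-0.4  0.9  2.7]
[0.01019538 0.04076703]
```

View pics/w23.png

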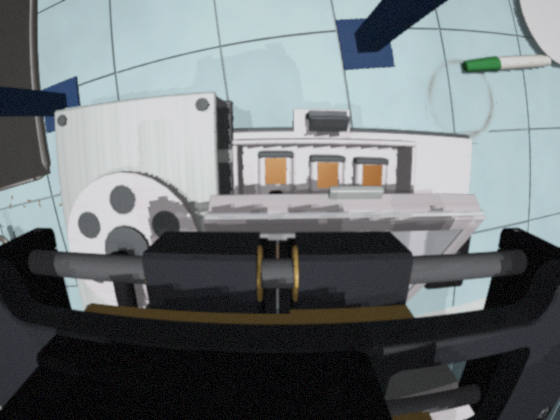

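```bash

python3 -m handwheel '[{"dx":0.4,"dy":0,"dz":0.6,"ax":0,"ay":0,"az":0,"jaw":0},{"dx":0.74,"dy":0,"dz":1.3,"ax":0,"ay":0,"az":0,"jaw":0},{"dx":1,"dy":0,"dz":2,"ax":0,"ay":0,"az":0,"jaw":0},{"dx":1.1,"dy":0,"dz":2.6,"ax":0,"ay":0,"az":0,"jaw":0},{"dx":1.15,"dy":0,"dz":2.9,"ax":0,"ay":0,"az":0,"jaw":0}]'
python3 -m handwheel '[{"dx":0,"dy":0,"dz":0.15,"ax":0,"ay":0,"az":0,"jaw":0},{"dx":0,"dy":0,"dz":0.3,"ax":0,"ay":0,"az":0,"jaw":0},{"dx":0,"dy":0,"dz":0.4,"ax":0,"ay":0,"az":0,"jaw":0}]'
python3 - <<'E'
from h import *
s=state();T=np.array([[.9895,.1445],[-.1445,.9895]])
gt([.374,.16,.06],-0.145);print(T.T@(s["ee_pos"][:2]-[.462,.107]))
snap("wrist","w24")
E
```

```text
t: 24.45
ee_pos: [0.5045, 0.1416, 0.0696]
orientation: [0.997, -0.073, 0.0, -0.0]
ft_force: [0.0, -0.1, 10.6]
gripper_width: 0.0002
t: 24.75
ee_pos: [0.5044, 0.1416, 0.0601]
orientation: [0.997, -0.073, 0.001, -0.0]
ft_force: [2.1, -0.3, 6.7]
gripper_width: 0.0004
d [-5.27  0.03 -0.  ] a [-0.   -0.01 -0.  ] |a| 0.01 z [0.5044 0.1416 0.0601] j [-0.88  0.51  0.68  2.07 -0.49  0.72 -1.6 ] F [ 2.1 -0.3  6.7]
[0.03695787 0.04031389]
```

View pics/w24.png

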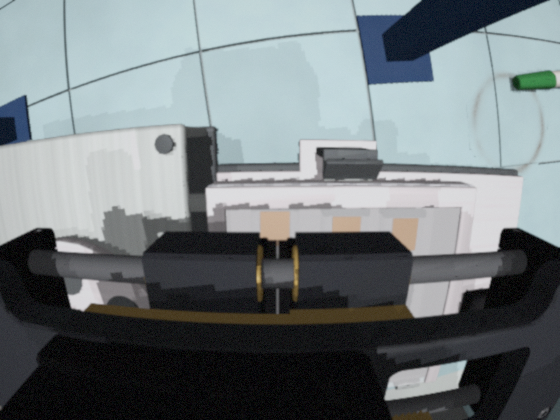

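```bash

python3 -m handwheel '[{"dx":0,"dy":0,"dz":0.1,"ax":0,"ay":0,"az":0,"jaw":0},{"dx":0,"dy":0,"dz":0.15,"ax":0,"ay":0,"az":0,"jaw":0},{"dx":0,"dy":0,"dz":0.15,"ax":0,"ay":0,"az":0,"jaw":0}]'
python3 -m handwheel '[{"dx":0,"dy":0,"dz":-0.5,"ax":0,"ay":0,"az":0,"jaw":0},{"dx":0,"dy":0,"dz":-1.5,"ax":0,"ay":0,"az":0,"jaw":0},{"dx":0,"dy":0,"dz":-3,"ax":0,"ay":0,"az":0,"jaw":0},{"dx":0,"dy":0,"dz":-4.5,"ax":0,"ay":0,"az":0,"jaw":0},{"dx":0,"dy":0,"dz":-6,"ax":0,"ay":0,"az":0,"jaw":0}]'
python3 - <<'E'
from h import *
gt([.374,.16,.06],-0.145)
snap("wrist","w25")
E
```

```text
t: 25.1
ee_pos: [0.5045, 0.1416, 0.0585]
orientation: [0.997, -0.073, -0.0, -0.001]
ft_force: [-4.1, -0.2, 25.6]
gripper_width: 0.0002
t: 25.6
ee_pos: [0.5021, 0.1411, 0.2064]
orientation: [0.997, -0.073, -0.002, 0.001]
ft_force: [1.0, 0.1, -1.3]
gripper_width: 0.0004
d [-5.15 -0.02  5.88] a [ 0.01  0.03 -0.  ] |a| 0.03 z [0.5021 0.1411 0.2064] j [-1.04  0.3   0.85  1.95 -0.27  1.01 -1.79] F [ 1.   0.1 -1.3]
```

View pics/w25.png

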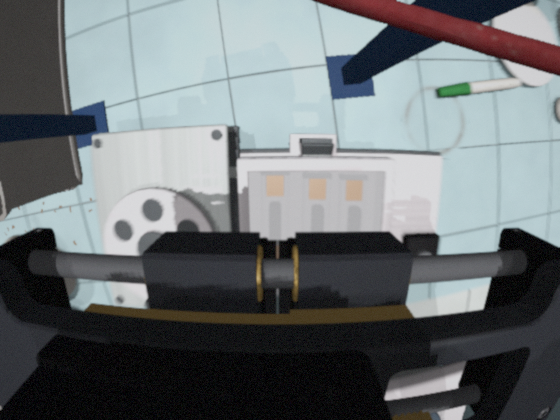

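```bash

python3 -m handwheel '[{"dx":0,"dy":0,"dz":-1,"ax":0,"ay":0,"az":-1,"jaw":40},{"dx":0,"dy":0,"dz":-1.7,"ax":0,"ay":0,"az":-2,"jaw":40},{"dx":0,"dy":0,"dz":-1.7,"ax":0,"ay":0,"az":-3,"jaw":40},{"dx":-0.5,"dy":-0.5,"dz":-1.7,"ax":0,"ay":0,"az":-4,"jaw":40},{"dx":-1,"dy":-1,"dz":-1.7,"ax":0,"ay":0,"az":-5,"jaw":40}]'
for i in 1 2 3; do python3 -m handwheel '[{"dx":0,"dy":0,"dz":0,"ax":0,"ay":0,"az":-1,"jaw":40},{"dx":0,"dy":0,"dz":0,"ax":0,"ay":0,"az":-2,"jaw":40},{"dx":0,"dy":0,"dz":0,"ax":0,"ay":0,"az":-3,"jaw":40},{"dx":0,"dy":0,"dz":0,"ax":0,"ay":0,"az":-4,"jaw":40},{"dx":0,"dy":0,"dz":0,"ax":0,"ay":0,"az":-5,"jaw":40}]'; done
python3 - <<'E'
from h import *
gt([.461,.2615,.22],np.pi-0.145)
E
```

```text
t: 26.15
ee_pos: [0.4813, 0.1695, 0.2476]
orientation: [0.961, 0.275, -0.002, 0.0]
ft_force: [0.2, 0.5, -0.0]
gripper_width: 0.0323
t: 26.65
ee_pos: [0.4813, 0.1696, 0.2474]
orientation: [0.809, 0.588, -0.002, -0.0]
ft_force: [-0.1, 0.3, -0.7]
gripper_width: 0.04
t: 27.15
ee_pos: [0.4813, 0.1695, 0.2473]
orientation: [0.559, 0.829, -0.002, -0.001]
ft_force: [0.6, 0.4, -0.1]
gripper_width: 0.04
t: 27.65
ee_pos: [0.4813, 0.1695, 0.2473]
orientation: [0.242, 0.97, -0.001, -0.002]
ft_force: [0.7, 0.6, 0.2]
gripper_width: 0.0397
d [2.44 2.87 1.09] a [-0.02 -0.02 -2.46] |a| 2.46 z [0.4813 0.1695 0.2473] j [-0.78  0.18  0.42  1.9  -0.08  1.08  0.75] F [0.7 0.6 0.2]
```

```bash

python3 -m handwheel '[{"dx":1,"dy":1,"dz":0,"ax":0,"ay":0,"az":-1,"jaw":40},{"dx":2,"dy":2,"dz":0,"ax":0,"ay":0,"az":-2,"jaw":40},{"dx":2.4,"dy":2.9,"dz":0,"ax":0,"ay":0,"az":-2.46,"jaw":40},{"dx":2.4,"dy":2.9,"dz":0,"ax":0,"ay":0,"az":-2.46,"jaw":40},{"dx":2.4,"dy":2.9,"dz":0,"ax":0,"ay":0,"az":-2.46,"jaw":40}]'
python3 - <<'E'
from h import *
gt([.461,.2615,.1],np.pi-0.145)
snap("wrist","w26")
snap("top","t26",(160,120,440,280),2.85)
E
```

```text
t: 28.15
ee_pos: [0.4643, 0.2617, 0.2475]
orientation: [0.076, 0.997, -0.001, -0.001]
ft_force: [-0.3, -1.3, 0.1]
gripper_width: 0.0401
d [ 0.12 -0.01  5.9 ] a [-0.02 -0.01 -0.05] |a| 0.05 z [0.4643 0.2617 0.2475] j [-0.86  0.22  0.32  1.85 -0.07  1.09  0.9 ] F [-0.3 -1.3  0.1]
```

View pics/w26.png

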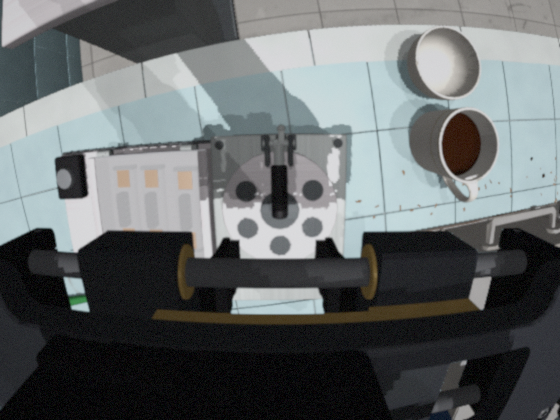

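View pics/t26.png

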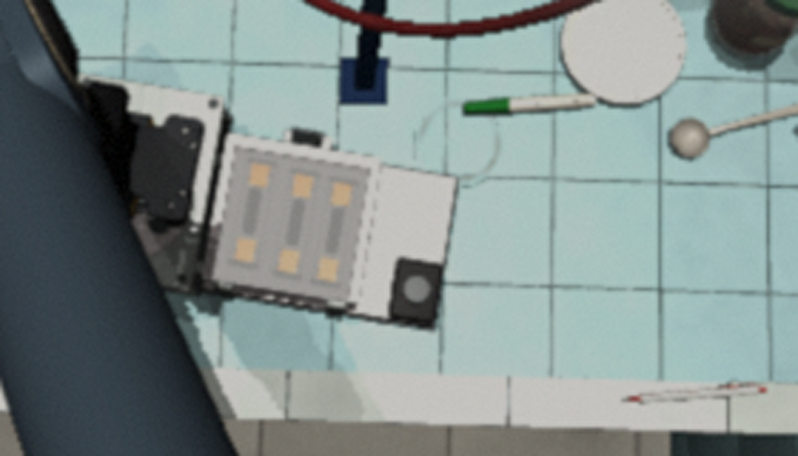

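```bash
python3 - <<'E'
from h import *
P=camera_params("wrist")
f=lambda n,p,z:print(n,onz("wrist",p,z,P).round(4))
f("earL",(266,142),.109);f("earR",(293,142),.109);f("end",(280,217),.108);f("gripL start",(279,167),.108)
f("hub",(280,211),.091);f("discL",(222,205),.086);f("discR",(341,205),.086)
f("screwL",(219,144),.071);f("screwR",(338,142),.071)
E
python3 - <<'E'
import cv2
im=cv2.imread("pics/w26.png"); cv2.imwrite("pics/w26z.png",cv2.resize(im[110:270,190:370],None,fx=3.7,fy=3.7,interpolation=cv2.INTER_CUBIC))
E
```

```text
earL [0.4083 0.2598 0.109 ]
earR [0.4121 0.2845 0.109 ]
end [0.4813 0.2617 0.108 ]
gripL start [0.4333 0.2681 0.108 ]
hub [0.4795 0.2621 0.091 ]
discL [0.4652 0.2035 0.086 ]
discR [0.4841 0.3255 0.086 ]
screwL [0.4029 0.2091 0.071 ]
screwR [0.4199 0.3331 0.071 ]
```

View pics/w26z.png

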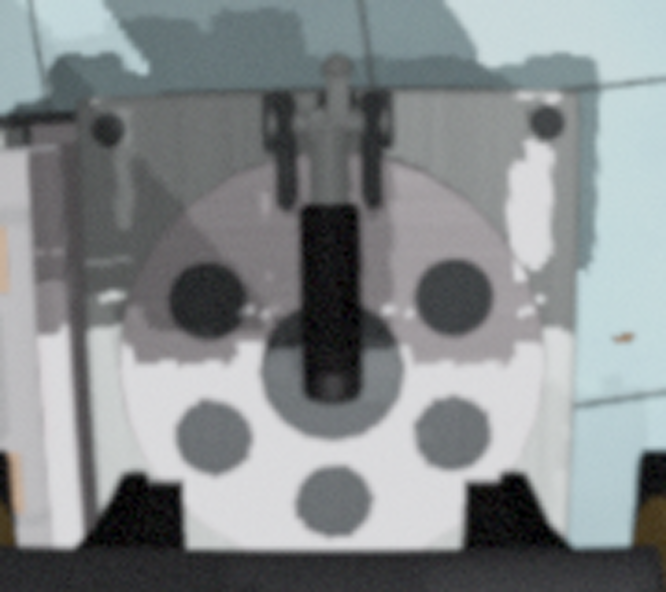

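```bash
python3 - <<'E'
from h import *
gt([.4612,.2632,.095],np.pi-0.14)
E
python3 -m handwheel '[{"dx":0.1,"dy":0.08,"dz":1.5,"ax":0,"ay":0,"az":0,"jaw":40},{"dx":0.1,"dy":0.08,"dz":3.2,"ax":0,"ay":0,"az":0,"jaw":40},{"dx":0.1,"dy":0.08,"dz":4.8,"ax":0,"ay":0,"az":0,"jaw":40},{"dx":0.1,"dy":0.08,"dz":5.6,"ax":0,"ay":0,"az":0,"jaw":40},{"dx":0.1,"dy":0.08,"dz":5.6,"ax":0,"ay":0,"az":0,"jaw":40}]'
python3 - <<'E'
from h import *
gt([.4612,.2632,.095],np.pi-0.14)
snap("wrist","w27")
E
```

```text
d [0.15 0.1  6.11] a [-0.02 -0.01 -0.1 ] |a| 0.1 z [0.4647 0.2605 0.2478] j [-0.86  0.21  0.32  1.85 -0.07  1.09  0.9 ] F [ 0.1  0.1 -0.7]
t: 28.75
ee_pos: [0.4603, 0.2616, 0.1053]
orientation: [0.077, 0.997, -0.003, -0.003]
ft_force: [0.2, 0.1, 0.6]
gripper_width: 0.04
d [-0.03  0.07  0.41] a [-0.04 -0.04 -0.1 ] |a| 0.12 z [0.4603 0.2616 0.1053] j [-0.82  0.38  0.29  2.   -0.15  0.78  0.96] F [0.2 0.1 0.6]
```

View pics/w27.png

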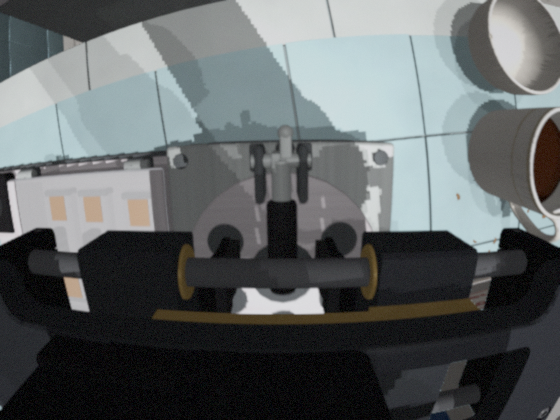

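```bash

python3 -m handwheel '[{"dx":-0.03,"dy":0.08,"dz":0.3,"ax":0,"ay":0,"az":-0.1,"jaw":40},{"dx":-0.03,"dy":0.08,"dz":0.4,"ax":0,"ay":0,"az":-0.1,"jaw":30},{"dx":-0.03,"dy":0.08,"dz":0.4,"ax":0,"ay":0,"az":-0.1,"jaw":12},{"dx":-0.03,"dy":0.08,"dz":0.4,"ax":0,"ay":0,"az":-0.1,"jaw":10},{"dx":-0.03,"dy":0.08,"dz":0.4,"ax":0,"ay":0,"az":-0.1,"jaw":10}]' 25
python3 -m handwheel '[{"dx":0,"dy":0,"dz":0,"ax":0,"ay":0,"az":0,"jaw":10},{"dx":0,"dy":0,"dz":0,"ax":0,"ay":0,"az":0,"jaw":10}]'
python3 - <<'E'
from h import *
gt([.4612,.2632,.095],np.pi-0.14)
E
```

```text
t: 29.3
ee_pos: [0.463, 0.2645, 0.0984]
orientation: [0.068, 0.998, -0.002, -0.001]
ft_force: [0.6, -6.5, 0.5]
gripper_width: 0.0161
t: 29.5
ee_pos: [0.463, 0.2641, 0.0982]
orientation: [0.069, 0.998, -0.002, -0.001]
ft_force: [-0.6, -5.0, 3.1]
gripper_width: 0.015
d [ 0.07 -0.05  0.13] a [-0.02 -0.01  0.01] |a| 0.03 z [0.463  0.2641 0.0982] j [-0.82  0.4   0.28  2.   -0.15  0.77  0.98] F [-0.6 -5.   3.1]
```

```bash

python3 -m handwheel '[{"dx":0.07,"dy":0,"dz":-0.54,"ax":0,"ay":0,"az":0,"jaw":10},{"dx":0.28,"dy":0,"dz":-1.04,"ax":0,"ay":0,"az":0,"jaw":10},{"dx":0.61,"dy":0,"dz":-1.47,"ax":0,"ay":0,"az":0,"jaw":10},{"dx":0.61,"dy":0,"dz":-1.47,"ax":0,"ay":0,"az":0,"jaw":10}]' 
python3 - <<'E'
from h import *
gt([.4612,.2632,.095],np.pi-0.14)
snap("wrist","w28")
E
```

```text
t: 29.9
ee_pos: [0.4469, 0.2665, 0.1361]
orientation: [0.069, 0.998, -0.001, -0.001]
ft_force: [0.4, -7.4, -1.9]
gripper_width: 0.0152
d [-0.59 -0.05  1.64] a [-0.02 -0.01  0.02] |a| 0.03 z [0.4469 0.2665 0.1361] j [-0.86  0.32  0.29  2.   -0.12  0.84  0.94] F [ 0.4 -7.4 -1.9]
```

View pics/w28.png

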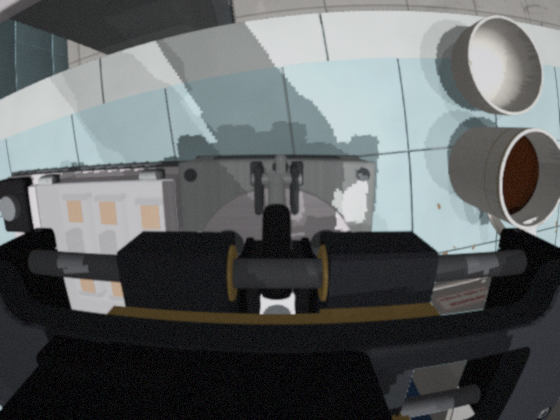

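```bash

python3 -m handwheel '[{"dx":0.43,"dy":-0.05,"dz":-0.33,"ax":0,"ay":0,"az":0,"jaw":10},{"dx":0.93,"dy":-0.05,"dz":-0.53,"ax":0,"ay":0,"az":0,"jaw":10},{"dx":1.29,"dy":-0.05,"dz":-0.6,"ax":0,"ay":0,"az":0,"jaw":10},{"dx":1.6,"dy":-0.05,"dz":-0.6,"ax":0,"ay":0,"az":0,"jaw":10},{"dx":1.7,"dy":-0.05,"dz":-0.58,"ax":0,"ay":0,"az":0,"jaw":10}]' 40
python3 - <<'E'
from h import *
gt([.4612,.2632,.095],np.pi-0.14)
snap("wrist","w29"); snap("side","s29",(150,180,330,330),4)
E
```

```text
t: 30.45
ee_pos: [0.4052, 0.2744, 0.1509]
orientation: [0.068, 0.998, 0.001, -0.0]
ft_force: [-0.0, 0.5, 1.0]
gripper_width: 0.0107
d [-2.28 -0.15  2.24] a [ 0.02 -0.    0.02] |a| 0.03 z [0.4052 0.2744 0.1509] j [-0.92  0.25  0.28  2.06 -0.1   0.84  0.85] F [-0.   0.5  1. ]
```

View pics/w29.png

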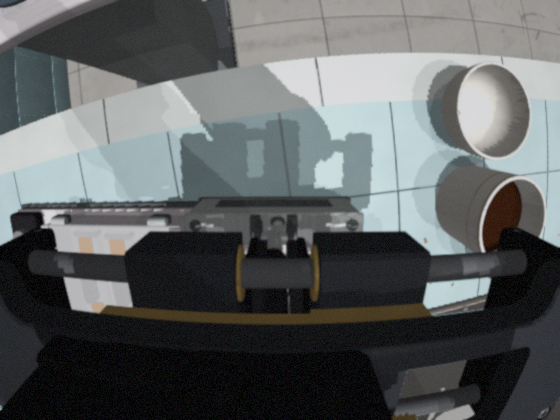

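View pics/s29.png

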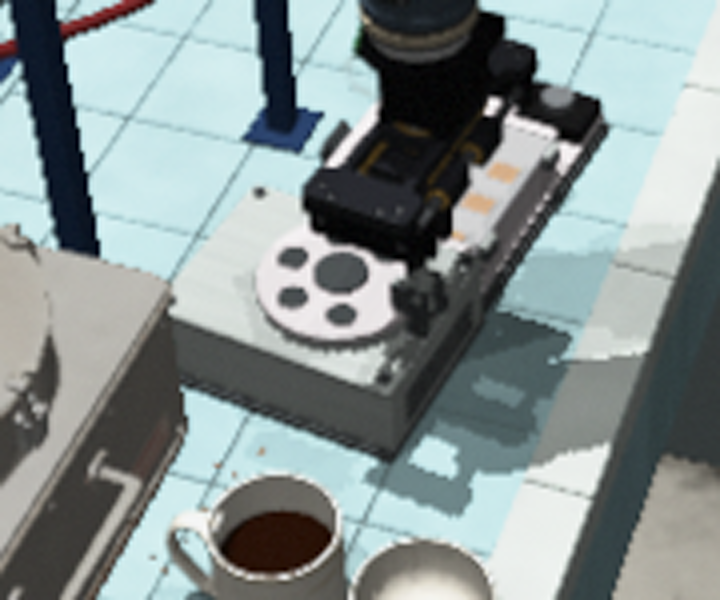

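```bash

python3 -m handwheel '[{"dx":0,"dy":0,"dz":0,"ax":0,"ay":0,"az":0,"jaw":40},{"dx":0,"dy":0,"dz":0,"ax":0,"ay":0,"az":0,"jaw":40},{"dx":0,"dy":0,"dz":-1.5,"ax":0,"ay":0,"az":0,"jaw":40},{"dx":-1,"dy":0,"dz":-3,"ax":0,"ay":0,"az":0,"jaw":40},{"dx":-2.5,"dy":0,"dz":-4,"ax":0,"ay":0,"az":0,"jaw":40}]' 40
python3 - <<'E'
from h import *
gt([.4612,.2632,.095],np.pi-0.14)
snap("wrist","w30"); snap("side","s30",(150,180,330,330),4)
E
```

```text
t: 31.05
ee_pos: [0.4675, 0.2658, 0.2519]
orientation: [0.067, 0.998, 0.001, -0.0]
ft_force: [0.6, 0.2, -0.7]
gripper_width: 0.0378
d [ 0.23 -0.15  6.28] a [ 0.02 -0.    0.05] |a| 0.05 z [0.4675 0.2658 0.2519] j [-0.87  0.22  0.33  1.84 -0.08  1.1   0.92] F [ 0.6  0.2 -0.7]
```

View pics/w30.png

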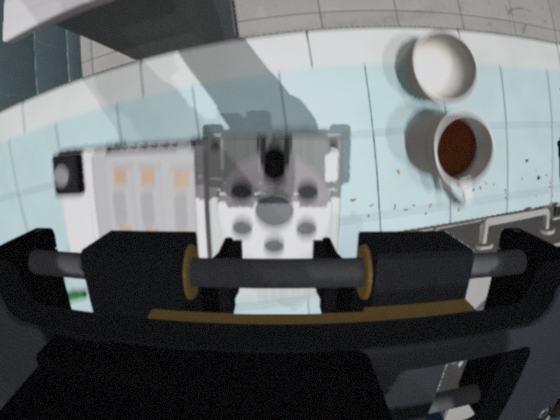

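View pics/s30.png

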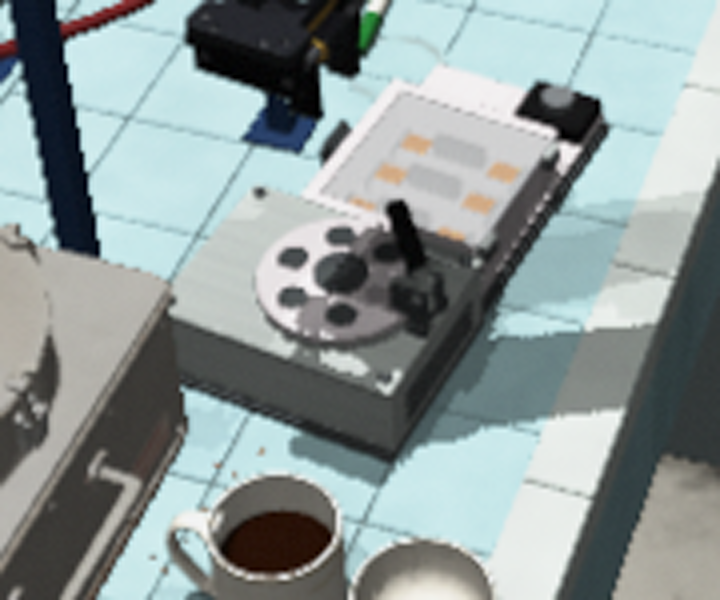

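```bash
python3 - <<'E'
from h import *
P=camera_params("wrist"); X=np.array([.99,-.139]); pv=np.array([.4117,.2708])
for th in np.radians([55,60,65,70,75,80,85,90]):
    p=np.r_[pv+X*.072*np.cos(th),.104+.072*np.sin(th)]
    print(np.degrees(th).round(),proj("wrist",p,P).round(1))
gt([.4662,.2631,.148],np.pi-0.14)
E
```

```text
55.0 [272.4 186.1]
60.0 [272.4 180.1]
65.0 [272.3 173.6]
70.0 [272.2 166.4]
75.0 [272.1 158.8]
80.0 [272.1 150.7]
85.0 [272.  142.4]
90.0 [272.  133.9]
d [ 0.34 -0.1   4.22] a [ 0.03  0.06 -0.02] |a| 0.07 z [0.474  0.264  0.2536] j [-0.87  0.22  0.33  1.83 -0.08  1.09  0.92] F [-0.5 -0.9 -0.6]
```

```bash

python3 -m handwheel '[{"dx":0,"dy":-0.1,"dz":0,"ax":0,"ay":0,"az":0,"jaw":0},{"dx":0.1,"dy":-0.1,"dz":1.5,"ax":0,"ay":0,"az":0,"jaw":0},{"dx":0.1,"dy":-0.1,"dz":3,"ax":0,"ay":0,"az":0,"jaw":0},{"dx":0.1,"dy":-0.1,"dz":4.2,"ax":0,"ay":0,"az":0,"jaw":0},{"dx":0.1,"dy":-0.1,"dz":4.2,"ax":0,"ay":0,"az":0,"jaw":0}]' 40
python3 - <<'E'
from h import *
gt([.4255,.2688,.148],np.pi-0.14)
snap("wrist","w31")
E
```

```text
t: 31.65
ee_pos: [0.4601, 0.2603, 0.1395]
orientation: [0.068, 0.998, -0.004, -0.005]
ft_force: [-0.6, 0.3, 0.6]
gripper_width: 0.0078
d [ 1.42  0.14 -0.33] a [-0.06 -0.07  0.03] |a| 0.1 z [0.4601 0.2603 0.1395] j [-0.84  0.34  0.31  1.97 -0.13  0.86  0.97] F [-0.6  0.3  0.6]
```

View pics/w31.png

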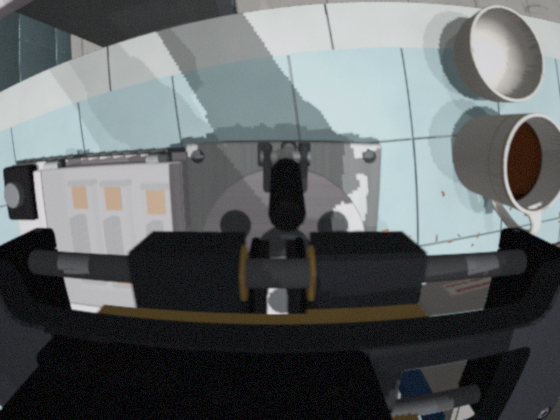

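```bash

python3 -m handwheel '[{"dx":0,"dy":0.15,"dz":-0.3,"ax":0,"ay":0,"az":0,"jaw":0},{"dx":0.4,"dy":0.15,"dz":-0.3,"ax":0,"ay":0,"az":0,"jaw":0},{"dx":0.8,"dy":0.15,"dz":-0.3,"ax":0,"ay":0,"az":0,"jaw":0},{"dx":1.1,"dy":0.15,"dz":-0.3,"ax":0,"ay":0,"az":0,"jaw":0},{"dx":1.4,"dy":0.15,"dz":-0.3,"ax":0,"ay":0,"az":0,"jaw":0}]'
python3 -m handwheel '[{"dx":0,"dy":0,"dz":0,"ax":0,"ay":0,"az":0,"jaw":0},{"dx":0.08,"dy":0,"dz":0,"ax":0,"ay":0,"az":0,"jaw":0}]'
python3 - <<'E'
from h import *
gt([.4255,.2688,.148],np.pi-0.14)
snap("wrist","w32"); snap("side","s32",(150,180,330,330),4)
E
```

```text
t: 32.2
ee_pos: [0.4297, 0.2709, 0.1525]
orientation: [0.068, 0.998, 0.0, -0.0]
ft_force: [-0.4, 0.3, -0.3]
gripper_width: 0.0004
t: 32.4
ee_pos: [0.4281, 0.271, 0.1518]
orientation: [0.068, 0.998, -0.0, -0.001]
ft_force: [0.1, 0.2, 1.0]
gripper_width: 0.0003
d [ 0.09 -0.1   0.15] a [-0.01 -0.01  0.02] |a| 0.02 z [0.4281 0.271  0.1518] j [-0.9   0.28  0.3   2.02 -0.11  0.86  0.9 ] F [0.1 0.2 1. ]
```

View pics/s32.png

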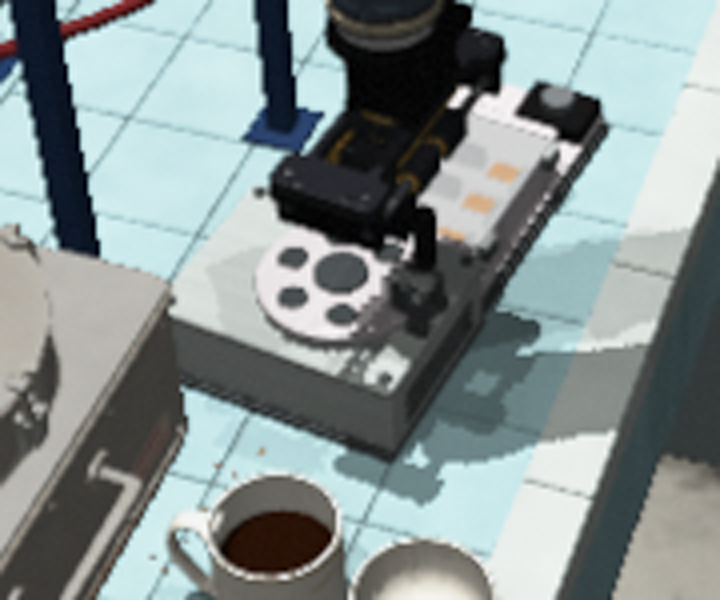

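```bash

python3 -m handwheel '[{"dx":0.15,"dy":0,"dz":0,"ax":0,"ay":0,"az":0,"jaw":0},{"dx":0.25,"dy":0,"dz":0,"ax":0,"ay":0,"az":0,"jaw":0},{"dx":0.25,"dy":0,"dz":0,"ax":0,"ay":0,"az":0,"jaw":0}]'
python3 -m handwheel '[{"dx":-0.3,"dy":0,"dz":0,"ax":0,"ay":0,"az":0,"jaw":0},{"dx":-0.8,"dy":0,"dz":-1,"ax":0,"ay":0,"az":0,"jaw":40},{"dx":-1,"dy":0,"dz":-2.5,"ax":0,"ay":0,"az":0,"jaw":40},{"dx":-1,"dy":0,"dz":-4.2,"ax":0,"ay":0,"az":0,"jaw":40},{"dx":-1,"dy":0,"dz":-4.2,"ax":0,"ay":0,"az":0,"jaw":40}]'
python3 - <<'E'
from h import *
P=camera_params("wrist"); X=np.array([.99,-.139]); pv=np.array([.4117,.2708])
gt(np.r_[pv-X*.002,.139],np.pi-0.14)
for th in np.radians([70,75,80,85,90,93]):
    p=np.r_[pv+X*.072*np.cos(th),.104+.072*np.sin(th)]
    print(np.degrees(th).round(),proj("wrist",p,P).round(1))
snap("wrist","w33"); snap("side","s33",(150,180,330,330),4)
E
```

```text
t: 32.8
ee_pos: [0.4244, 0.2709, 0.1521]
orientation: [0.069, 0.998, -0.0, 0.002]
ft_force: [4.5, -2.2, -2.6]
gripper_width: 0.0006
t: 33.3
ee_pos: [0.4504, 0.2703, 0.2624]
orientation: [0.069, 0.998, 0.004, 0.003]
ft_force: [0.9, 0.5, 0.4]
gripper_width: 0.0247
d [ 1.64 -0.23  4.93] a [0.05 0.04 0.02] |a| 0.07 z [0.4504 0.2703 0.2624] j [-0.9   0.18  0.33  1.86 -0.07  1.1   0.88] F [0.9 0.5 0.4]
70.0 [268.5 195.7]
75.0 [268.5 188.8]
80.0 [268.4 181.3]
85.0 [268.4 173.6]
90.0 [268.3 165.6]
93.0 [268.3 160.7]
```

View pics/s33.png

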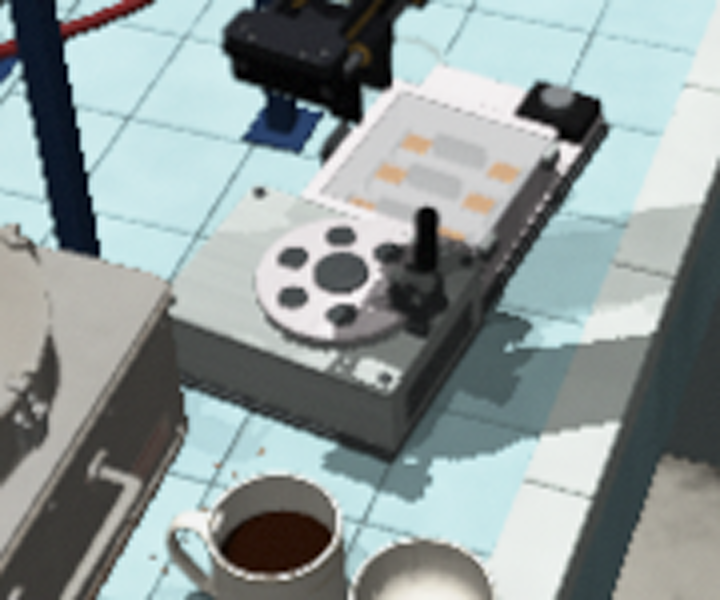

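View pics/w33.png

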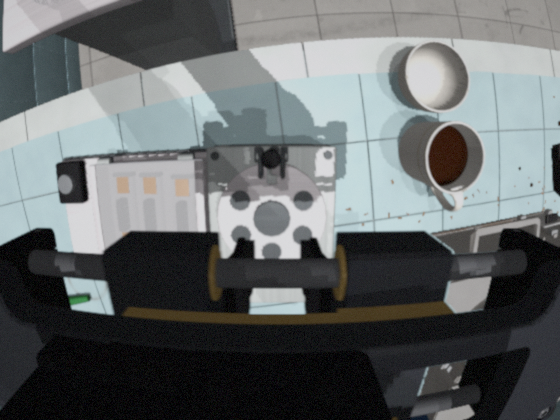

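```bash
python3 - <<'E'
from h import *
P=camera_params("wrist")
print(onz("wrist",(272,216.5),.091,P), onz("wrist",(271.5,158),.176,P))
im=cv2.imread("pics/w33.png"); cv2.imwrite("pics/w33z.png",cv2.resize(im[120:270,190:350],None,fx=4,fy=4,interpolation=cv2.INTER_CUBIC))
gt([.4097,.2722,.138],np.pi-0.14)
E
```

```text
[0.46954696 0.26175393 0.091     ] [0.40229455 0.27217349 0.176     ]
d [ 1.51 -0.08  4.78] a [ 0.01 -0.    0.02] |a| 0.02 z [0.4474 0.2688 0.2576] j [-0.9   0.19  0.33  1.86 -0.07  1.1   0.88] F [-0.8  0.4 -0.1]
```

View pics/w33z.png

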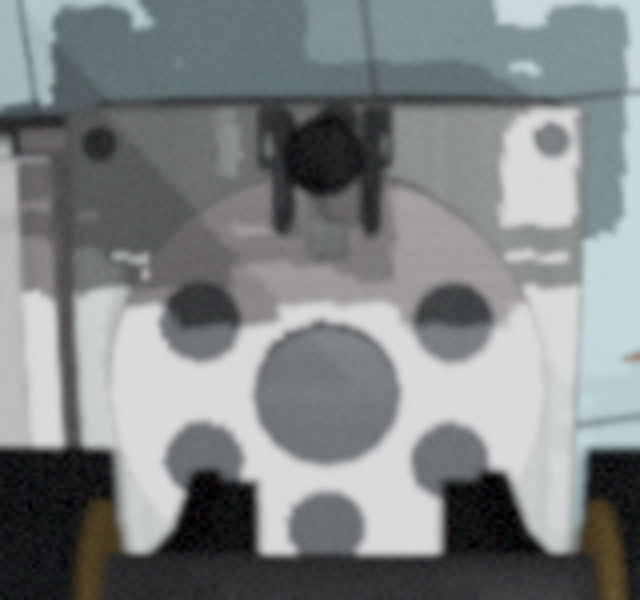

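```bash

python3 -m handwheel '[{"dx":0.8,"dy":-0.04,"dz":0.5,"ax":0,"ay":0,"az":0,"jaw":40},{"dx":1.5,"dy":-0.08,"dz":1,"ax":0,"ay":0,"az":0,"jaw":40},{"dx":1.5,"dy":-0.08,"dz":2,"ax":0,"ay":0,"az":0,"jaw":40},{"dx":1.5,"dy":-0.08,"dz":2.6,"ax":0,"ay":0,"az":0,"jaw":40},{"dx":1.5,"dy":-0.08,"dz":2.6,"ax":0,"ay":0,"az":0,"jaw":40}]'
python3 - <<'E'
from h import *
gt([.4097,.2722,.138],np.pi-0.14)
P=camera_params("wrist")
snap("wrist","w34")
for x in (.4057,.4077,.4097): print(proj("wrist",[x,.2722,.176],P).round(1))
E
```

```text
t: 33.9
ee_pos: [0.4072, 0.2701, 0.1886]
orientation: [0.068, 0.998, -0.003, -0.003]
ft_force: [0.3, -0.1, 0.3]
gripper_width: 0.04
d [-0.1   0.11  2.02] a [-0.05 -0.05  0.02] |a| 0.07 z [0.4072 0.2701 0.1886] j [-0.93  0.21  0.3   2.01 -0.07  0.94  0.84] F [ 0.3 -0.1  0.3]
[278.2 243.8]
[278.7 247.1]
[279.2 250.3]
```

View pics/w34.png

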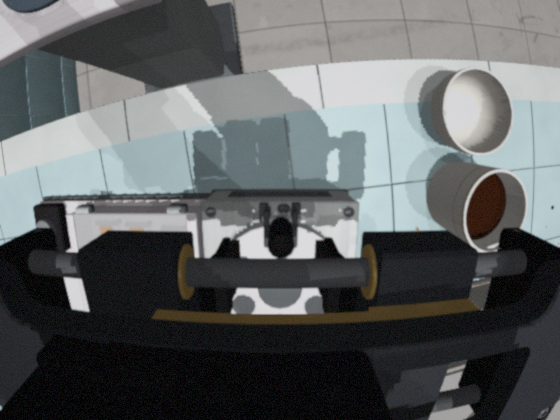

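```bash

python3 -m handwheel '[{"dx":-0.1,"dy":0.1,"dz":0.6,"ax":0,"ay":0,"az":0,"jaw":40},{"dx":-0.1,"dy":0.1,"dz":1.4,"ax":0,"ay":0,"az":0,"jaw":40},{"dx":-0.1,"dy":0.1,"dz":1.9,"ax":0,"ay":0,"az":0,"jaw":40},{"dx":-0.1,"dy":0.1,"dz":1.9,"ax":0,"ay":0,"az":0,"jaw":10},{"dx":-0.1,"dy":0.1,"dz":1.9,"ax":0,"ay":0,"az":0,"jaw":10}]' 25
python3 -m handwheel '[{"dx":0,"dy":0,"dz":0,"ax":0,"ay":0,"az":0,"jaw":10},{"dx":0,"dy":0,"dz":0,"ax":0,"ay":0,"az":0,"jaw":10},{"dx":0,"dy":0,"dz":0,"ax":0,"ay":0,"az":0,"jaw":10}]'
python3 - <<'E'
from h import *
gt([.4097,.2722,.138],np.pi-0.14)
snap("wrist","w35")
E
```

```text
t: 34.45
ee_pos: [0.4128, 0.2738, 0.1448]
orientation: [0.069, 0.998, -0.0, -0.0]
ft_force: [0.1, -0.3, -0.1]
gripper_width: 0.0307
t: 34.75
ee_pos: [0.4129, 0.2728, 0.1451]
orientation: [0.069, 0.998, -0.001, -0.0]
ft_force: [-1.4, -4.2, 4.7]
gripper_width: 0.0152
d [ 0.12 -0.04  0.29] a [-0.01 -0.01  0.02] |a| 0.02 z [0.4129 0.2728 0.1451] j [-0.92  0.27  0.29  2.05 -0.1   0.84  0.87] F [-1.4 -4.2  4.7]
```

View pics/w35.png

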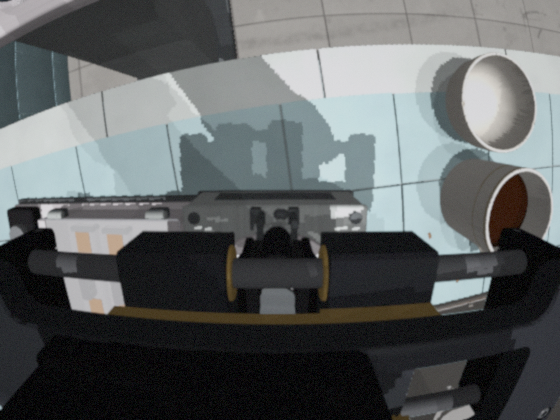

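```bash

python3 -m handwheel '[{"dx":-0.04,"dy":0.44,"dz":0,"ax":0,"ay":0,"az":0,"jaw":10},{"dx":-0.14,"dy":0.87,"dz":0,"ax":0,"ay":0,"az":0,"jaw":10},{"dx":-0.31,"dy":1.28,"dz":0,"ax":0,"ay":0,"az":0,"jaw":10},{"dx":-0.54,"dy":1.66,"dz":0,"ax":0,"ay":0,"az":0,"jaw":10}]' 25
python3 - <<'E'
from h import *
gt([.4097,.2722,.138],np.pi-0.14)
snap("top","t36",(160,120,440,280),2.85)
snap("wrist","w36")
E
```

```text
t: 35.2
ee_pos: [0.4324, 0.3111, 0.1451]
orientation: [0.069, 0.998, -0.002, -0.0]
ft_force: [0.2, -7.9, 7.3]
gripper_width: 0.0157
d [ 0.68 -1.67  0.29] a [-0.03 -0.    0.02] |a| 0.03 z [0.4324 0.3111 0.1451] j [-0.94  0.33  0.29  1.97 -0.12  0.87  0.84] F [ 0.2 -7.9  7.3]
```

View pics/w36.png

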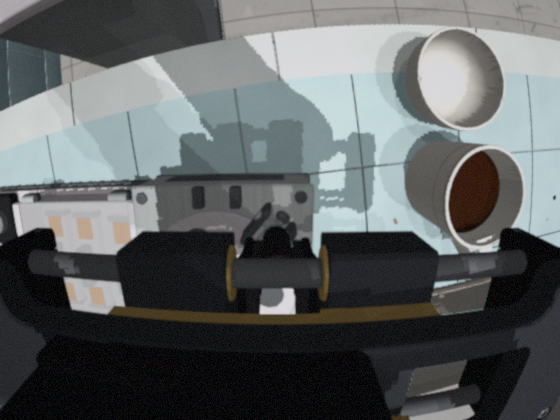

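```bash

python3 -m handwheel '[{"dx":-0.29,"dy":0.33,"dz":0,"ax":0,"ay":0,"az":0,"jaw":10},{"dx":-0.62,"dy":0.62,"dz":0,"ax":0,"ay":0,"az":0,"jaw":10},{"dx":-1.41,"dy":1.02,"dz":0,"ax":0,"ay":0,"az":0,"jaw":10},{"dx":-2.28,"dy":1.16,"dz":0,"ax":0,"ay":0,"az":0,"jaw":10},{"dx":-2.28,"dy":1.16,"dz":0,"ax":0,"ay":0,"az":0,"jaw":10}]'
python3 - <<'E'
from h import *
gt([.4097,.2722,.138],np.pi-0.14)
snap("wrist","w37")
E
```

```text
t: 35.8
ee_pos: [0.4951, 0.3304, 0.145]
orientation: [0.07, 0.998, -0.002, 0.0]
ft_force: [2.6, -7.7, 7.4]
gripper_width: 0.0153
d [ 3.06 -2.78  0.29] a [-0.03  0.01 -0.01] |a| 0.03 z [0.4951 0.3304 0.145 ] j [-0.88  0.42  0.29  1.82 -0.14  0.92  0.9 ] F [ 2.6 -7.7  7.4]
```

View pics/w37.png

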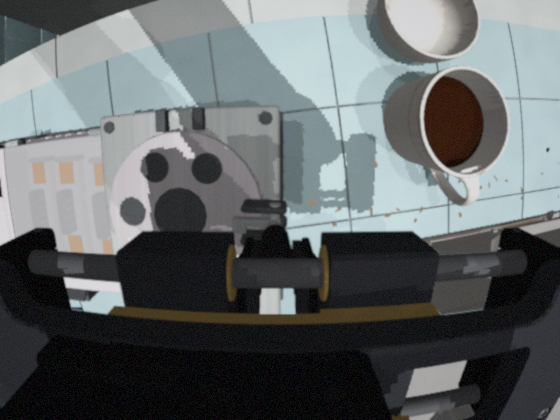

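```bash
python3 - <<'E'
from h import *
im=cv2.imread("pics/top0.png"); cv2.imwrite("pics/t0z.png",cv2.resize(im[20:220,0:220],None,fx=3,fy=3,interpolation=cv2.INTER_CUBIC))
for z in (0,.1,.15,.2,.25):
    print(z, onz("top",(170,165),z).round(3), onz("side",(194,254),z).round(3), onz("top",(184,142),z).round(3))
E
```

```text
0 [0.559 0.381 0.   ] [0.623 0.244 0.   ] [0.629 0.344 0.   ]
0.1 [0.536 0.354 0.1  ] [0.572 0.33  0.1  ] [0.6   0.321 0.1  ]
0.15 [0.525 0.341 0.15 ] [0.546 0.373 0.15 ] [0.586 0.309 0.15 ]
0.2 [0.514 0.328 0.2  ] [0.52  0.416 0.2  ] [0.572 0.297 0.2  ]
0.25 [0.502 0.315 0.25 ] [0.494 0.459 0.25 ] [0.557 0.286 0.25 ]
```

View pics/t0z.png

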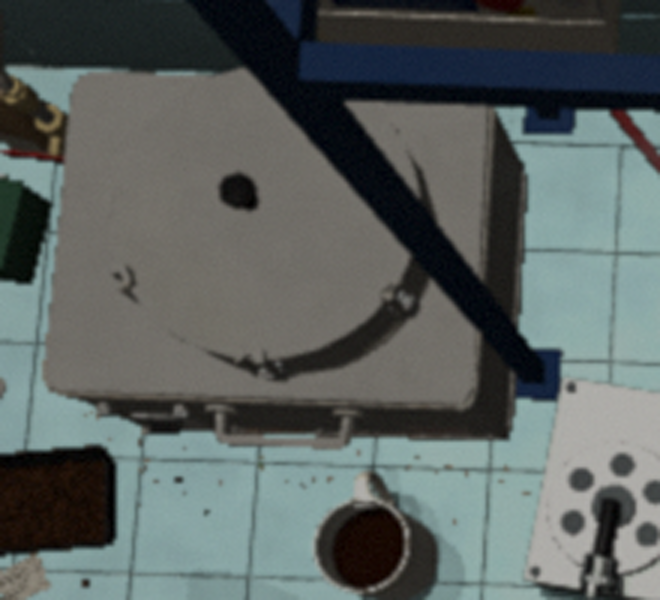

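```bash

python3 -m handwheel '[{"dx":-0.44,"dy":-0.04,"dz":0,"ax":0,"ay":0,"az":0,"jaw":10},{"dx":-0.87,"dy":-0.14,"dz":0,"ax":0,"ay":0,"az":0,"jaw":10},{"dx":-1.28,"dy":-0.31,"dz":0,"ax":0,"ay":0,"az":0,"jaw":10},{"dx":-1.66,"dy":-0.54,"dz":0,"ax":0,"ay":0,"az":0,"jaw":10}]'
python3 - <<'E'
from h import *
gt([.4097,.2722,.138],np.pi-0.14)
snap("wrist","w38");snap("side","s38",(90,130,330,310),3)
E
```

```text
t: 36.25
ee_pos: [0.5286, 0.3151, 0.1448]
orientation: [0.068, 0.998, -0.001, -0.004]
ft_force: [-7.4, -2.1, 9.9]
gripper_width: 0.0155
d [ 4.48 -2.34  0.31] a [-0.01 -0.05  0.03] |a| 0.06 z [0.5286 0.3151 0.1448] j [-0.82  0.46  0.29  1.77 -0.16  0.94  0.97] F [-7.4 -2.1  9.9]
```

View pics/s38.png

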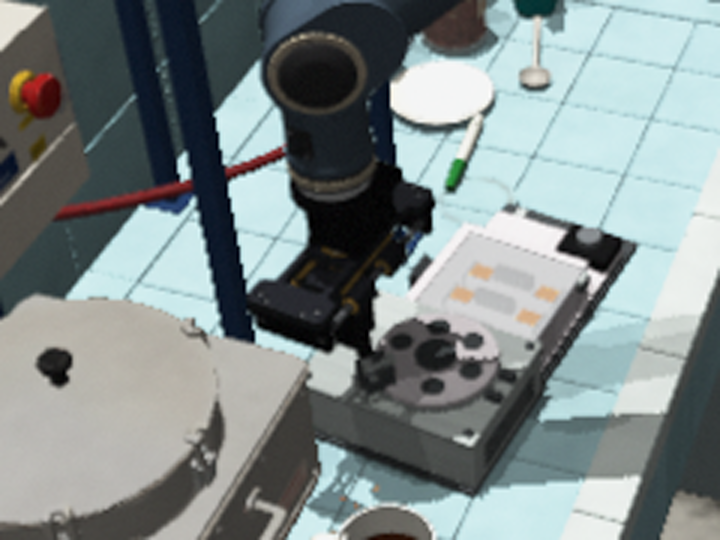

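View pics/w38.png

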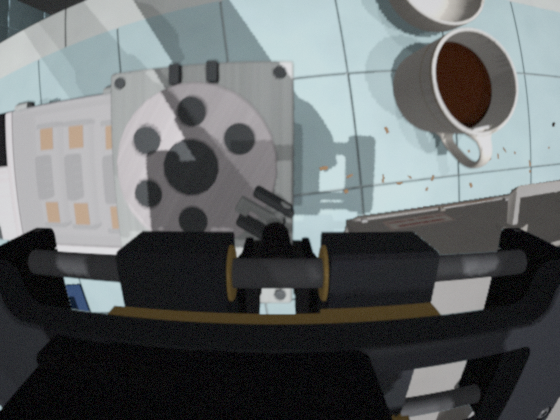

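```bash
cat >> h.py <<'E'
def wind(p0,ps,r=.0705,ry=-0.14):
    X=np.array([np.cos(ry),np.sin(ry),0]);Y=np.array([-np.sin(ry),np.cos(ry),0])
    f=lambda p:r*(-np.cos(np.radians(p))*X+np.sin(np.radians(p))*Y)
    s=state(); Rn=R.from_quat(s["orientation"])
    m=Rn.as_matrix(); yaw=np.arctan2(m[1,0],m[0,0])
    x=np.array([np.cos(yaw),np.sin(yaw),0]); y=np.array([np.sin(yaw),-np.cos(yaw),0])
    for p in ps:
        d=(f(p)-f(p0))/.025; print(p,"dx %.2f dy %.2f"%(d@x,d@y))
    print("yaw",round(yaw%(2*np.pi),3),s["ee_pos"].round(4),s["ft_force"].round(1),"jaw",s["gripper_width"].round(4),"j",s["joint_pos"].round(2))
E
python3 -c "
from h import *
wind(126,[144,162,180])"
```

```text
144 dx -0.62 dy -0.62
162 dx -1.02 dy -1.41
180 dx -1.16 dy -2.28Traceback (most recent call last):
  File "<string>", line 3, in <module>
    wind(126,[144,162,180])
    ~~~~^^^^^^^^^^^^^^^^^^^
  File "h.py", line 64, in wind
    print("yaw",round(yaw%(2*np.pi),3),s["ee_pos"].round(4),s["ft_force"].round(1),"jaw",s["gripper_width"].round(4),"j",s["joint_pos"].round(2))
                                                                                         ^^^^^^^^^^^^^^^^^^^^^^^^
AttributeError: 'float' object has no attribute 'round'
```

```bash
sed -i 's/s\["gripper_width"\].round(4)/round(s["gripper_width"],4)/' h.py
python3 -m handwheel '[{"dx":-0.33,"dy":-0.29,"dz":0,"ax":0,"ay":0,"az":-0.7,"jaw":10},{"dx":-0.62,"dy":-0.62,"dz":0,"ax":0,"ay":0,"az":-1.4,"jaw":10},{"dx":-1.02,"dy":-1.41,"dz":0,"ax":0,"ay":0,"az":-2,"jaw":10},{"dx":-1.16,"dy":-2.28,"dz":0,"ax":0,"ay":0,"az":-2,"jaw":10},{"dx":-1.16,"dy":-2.28,"dz":0,"ax":0,"ay":0,"az":-2,"jaw":10}]'
python3 - <<'E'
from h import *
wind(180,[198,216,234,252,270])
snap("wrist","w39")
E
```

```text
t: 36.85
ee_pos: [0.5518, 0.2528, 0.1448]
orientation: [-0.069, 0.998, 0.0, -0.001]
ft_force: [-3.2, -3.5, 4.9]
gripper_width: 0.0151
198 dx 0.37 dy -0.80
216 dx 0.97 dy -1.45
234 dx 1.74 dy -1.87
252 dx 2.61 dy -2.04
270 dx 3.49 dy -1.94
yaw 3.28 [0.5518 0.2528 0.1448] [-3.2 -3.5  4.9] jaw 0.0151 j [-0.68  0.44  0.24  1.79 -0.13  0.93  1.32]
```

View pics/w39.png

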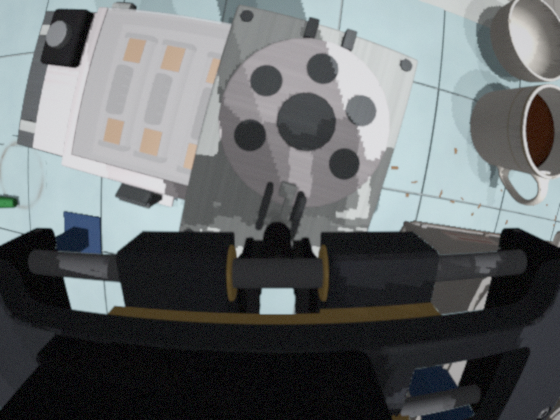

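Half a turn done, carriage moving in with the lid shut. Continuing.

```bash

python3 -m handwheel '[{"dx":0.37,"dy":-0.8,"dz":0,"ax":0,"ay":0,"az":0,"jaw":10},{"dx":0.97,"dy":-1.45,"dz":0,"ax":0,"ay":0,"az":0,"jaw":10},{"dx":1.74,"dy":-1.87,"dz":0,"ax":0,"ay":0,"az":0,"jaw":10},{"dx":2.61,"dy":-2.04,"dz":0,"ax":0,"ay":0,"az":0,"jaw":10},{"dx":3.49,"dy":-1.94,"dz":0,"ax":0,"ay":0,"az":0,"jaw":10}]'
python3 - <<'E'
from h import *
wind(270,[288,306,324,342,360])
snap("wrist","w40")
E
```

```text
t: 37.4
ee_pos: [0.4753, 0.1951, 0.145]
orientation: [-0.07, 0.998, 0.001, 0.003]
ft_force: [5.7, 2.7, -3.5]
gripper_width: 0.0153
288 dx 0.80 dy 0.37
306 dx 1.44 dy 0.98
324 dx 1.87 dy 1.75
342 dx 2.04 dy 2.62
360 dx 1.93 dy 3.49
yaw 3.283 [0.4753 0.1951 0.145 ] [ 5.7  2.7 -3.5] jaw 0.0153 j [-0.67  0.29  0.24  2.01 -0.09  0.84  1.33]
```

View pics/w40.png

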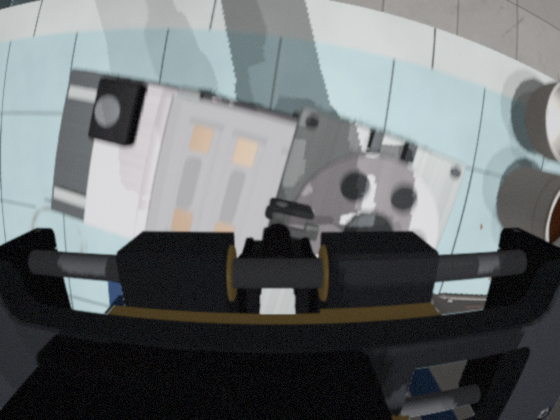

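```bash

python3 -m handwheel '[{"dx":0.8,"dy":0.37,"dz":0,"ax":0,"ay":0,"az":0,"jaw":10},{"dx":1.44,"dy":0.98,"dz":0,"ax":0,"ay":0,"az":0,"jaw":10},{"dx":1.87,"dy":1.75,"dz":0,"ax":0,"ay":0,"az":0,"jaw":10},{"dx":2.04,"dy":2.62,"dz":0,"ax":0,"ay":0,"az":0,"jaw":10},{"dx":1.93,"dy":3.49,"dz":0,"ax":0,"ay":0,"az":0,"jaw":10}]'
python3 - <<'E'
from h import *
wind(0,[18,36,54,72,90])
snap("wrist","w41")
E
```

```text
t: 37.95
ee_pos: [0.4139, 0.2733, 0.1448]
orientation: [-0.071, 0.997, -0.001, 0.001]
ft_force: [4.6, -4.7, 1.2]
gripper_width: 0.0152
18 dx -0.38 dy 0.80
36 dx -0.98 dy 1.44
54 dx -1.75 dy 1.87
72 dx -2.62 dy 2.03
90 dx -3.49 dy 1.92
yaw 3.284 [0.4139 0.2733 0.1448] [ 4.6 -4.7  1.2] jaw 0.0152 j [-0.84  0.27  0.2   2.04 -0.07  0.83  1.11]
```

View pics/w41.png

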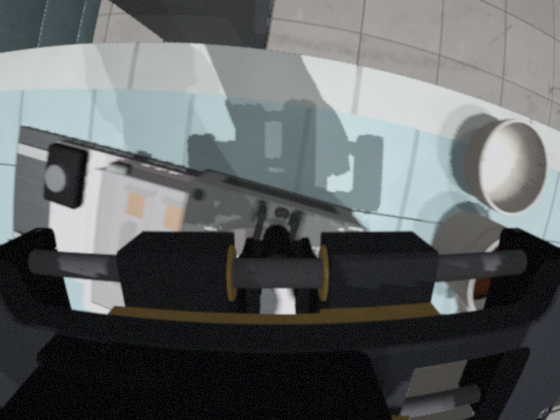

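One full turn; no force build-up. Second turn, same rows.

```bash

python3 -m handwheel '[{"dx":-0.38,"dy":0.8,"dz":0,"ax":0,"ay":0,"az":0,"jaw":10},{"dx":-0.98,"dy":1.44,"dz":0,"ax":0,"ay":0,"az":0,"jaw":10},{"dx":-1.75,"dy":1.87,"dz":0,"ax":0,"ay":0,"az":0,"jaw":10},{"dx":-2.62,"dy":2.03,"dz":0,"ax":0,"ay":0,"az":0,"jaw":10},{"dx":-3.49,"dy":1.92,"dz":0,"ax":0,"ay":0,"az":0,"jaw":10}]'
python3 - <<'E'
from h import *
wind(90,[108,126,144,162,180])
snap("wrist","w42")
E
```

```text
t: 38.5
ee_pos: [0.4915, 0.3321, 0.1446]
orientation: [-0.072, 0.997, -0.003, -0.003]
ft_force: [-5.8, -7.6, 12.9]
gripper_width: 0.0152
108 dx -0.80 dy -0.38
126 dx -1.44 dy -0.98
144 dx -1.86 dy -1.75
162 dx -2.03 dy -2.62
180 dx -1.92 dy -3.50
yaw 3.285 [0.4915 0.3321 0.1446] [-5.8 -7.6 12.9] jaw 0.0152 j [-0.81  0.42  0.19  1.82 -0.1   0.92  1.14]
```

View pics/w42.png

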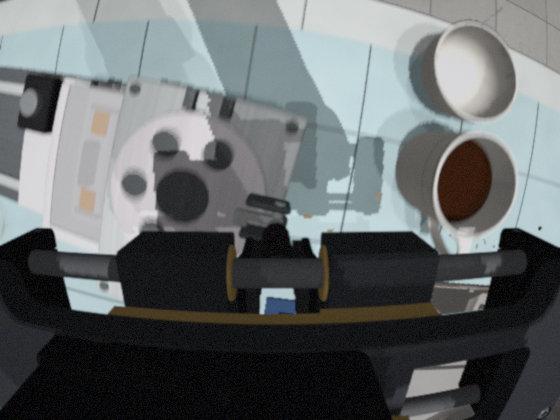

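```bash

python3 -m handwheel '[{"dx":-0.8,"dy":-0.38,"dz":0,"ax":0,"ay":0,"az":0,"jaw":10},{"dx":-1.44,"dy":-0.98,"dz":0,"ax":0,"ay":0,"az":0,"jaw":10},{"dx":-1.86,"dy":-1.75,"dz":0,"ax":0,"ay":0,"az":0,"jaw":10},{"dx":-2.03,"dy":-2.62,"dz":0,"ax":0,"ay":0,"az":0,"jaw":10},{"dx":-1.92,"dy":-3.5,"dz":0,"ax":0,"ay":0,"az":0,"jaw":10}]'
python3 - <<'E'
from h import *
wind(180,[198,216,234,252,270])
snap("wrist","w43")
E
```

```text
t: 39.05
ee_pos: [0.5524, 0.2575, 0.1447]
orientation: [-0.072, 0.997, 0.003, -0.0]
ft_force: [-1.9, 5.3, 3.0]
gripper_width: 0.0153
198 dx 0.38 dy -0.80
216 dx 0.98 dy -1.44
234 dx 1.76 dy -1.86
252 dx 2.62 dy -2.03
270 dx 3.50 dy -1.92
yaw 3.286 [0.5524 0.2575 0.1447] [-1.9  5.3  3. ] jaw 0.0153 j [-0.66  0.44  0.21  1.79 -0.12  0.92  1.32]
```

View pics/w43.png

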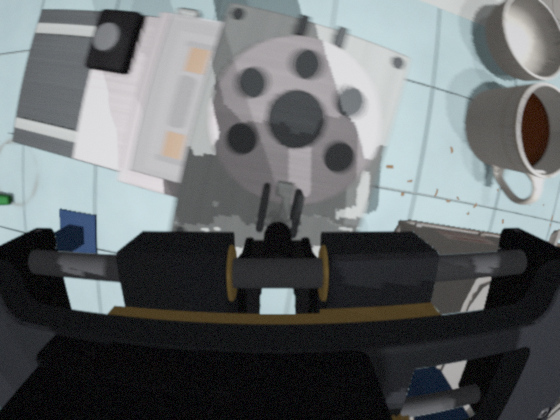

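```bash

python3 -m handwheel '[{"dx":0.38,"dy":-0.8,"dz":0,"ax":0,"ay":0,"az":0,"jaw":10},{"dx":0.98,"dy":-1.44,"dz":0,"ax":0,"ay":0,"az":0,"jaw":10},{"dx":1.76,"dy":-1.86,"dz":0,"ax":0,"ay":0,"az":0,"jaw":10},{"dx":2.62,"dy":-2.03,"dz":0,"ax":0,"ay":0,"az":0,"jaw":10},{"dx":3.5,"dy":-1.92,"dz":0,"ax":0,"ay":0,"az":0,"jaw":10}]'
python3 - <<'E'
from h import *
wind(270,[288,306,324,342,360])
snap("wrist","w44")
E
```

```text
t: 39.6
ee_pos: [0.4748, 0.1949, 0.1448]
orientation: [-0.07, 0.998, 0.001, 0.003]
ft_force: [6.0, 3.3, -3.8]
gripper_width: 0.0154
288 dx 0.80 dy 0.37
306 dx 1.44 dy 0.98
324 dx 1.87 dy 1.75
342 dx 2.04 dy 2.62
360 dx 1.93 dy 3.49
yaw 3.283 [0.4748 0.1949 0.1448] [ 6.   3.3 -3.8] jaw 0.0154 j [-0.65  0.29  0.22  2.01 -0.08  0.84  1.32]
```

View pics/w44.png

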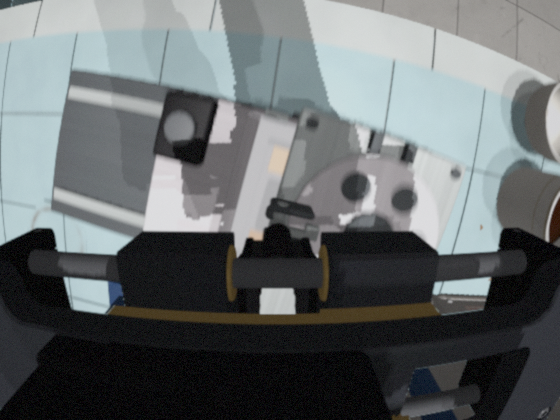

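```bash

python3 -m handwheel '[{"dx":0.8,"dy":0.37,"dz":0,"ax":0,"ay":0,"az":0,"jaw":10},{"dx":1.44,"dy":0.98,"dz":0,"ax":0,"ay":0,"az":0,"jaw":10},{"dx":1.87,"dy":1.75,"dz":0,"ax":0,"ay":0,"az":0,"jaw":10},{"dx":2.04,"dy":2.62,"dz":0,"ax":0,"ay":0,"az":0,"jaw":10},{"dx":1.93,"dy":3.49,"dz":0,"ax":0,"ay":0,"az":0,"jaw":10}]'
python3 -m handwheel '[{"dx":-0.02,"dy":0.1,"dz":0,"ax":0,"ay":0,"az":0.6,"jaw":10},{"dx":-0.04,"dy":0.2,"dz":0,"ax":0,"ay":0,"az":1.2,"jaw":10},{"dx":-0.04,"dy":0.2,"dz":0,"ax":0,"ay":0,"az":1.9,"jaw":10},{"dx":-0.04,"dy":0.2,"dz":0,"ax":0,"ay":0,"az":2,"jaw":10}]'
python3 - <<'E'
from h import *
wind(0,[5])
snap("wrist","w45");snap("top","t45",(160,120,440,280),2.85)
E
```

```text
t: 40.15
ee_pos: [0.4136, 0.2725, 0.1447]
orientation: [-0.071, 0.997, -0.002, 0.001]
ft_force: [4.0, -5.4, 1.3]
gripper_width: 0.0154
t: 40.55
ee_pos: [0.4135, 0.2715, 0.1444]
orientation: [0.071, 0.997, -0.006, -0.001]
ft_force: [0.2, -17.1, 11.4]
gripper_width: 0.0155
5 dx -0.01 dy 0.25
yaw 3.0 [0.4135 0.2715 0.1444] [  0.2 -17.1  11.4] jaw 0.0155 j [-0.86  0.27  0.23  2.04 -0.07  0.84  0.84]
```

View pics/w45.png

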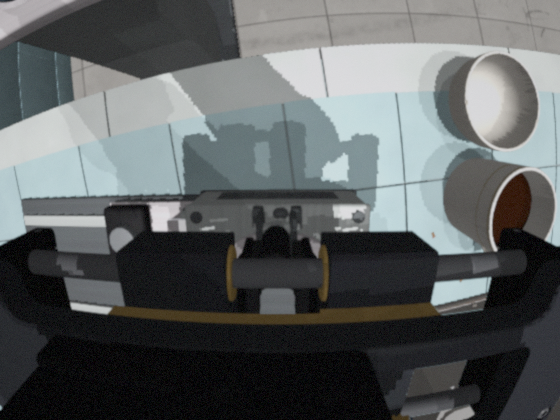

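View pics/t45.png

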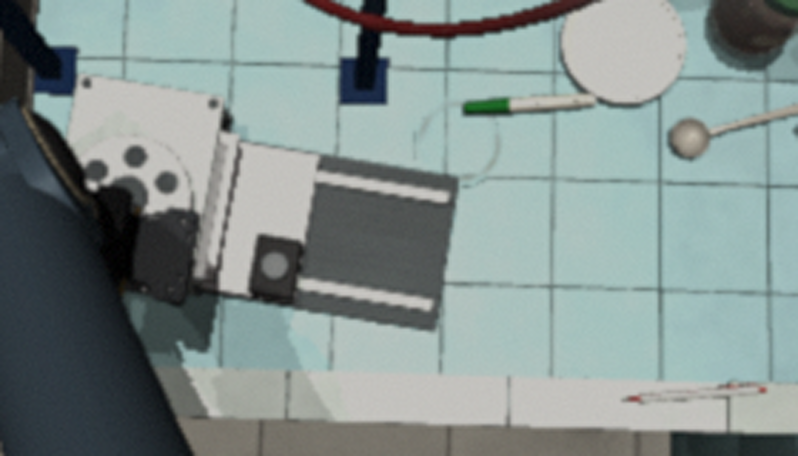

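```bash
python3 - <<'E'
from h import *
c=lambda u,v:(160+u/2.85,120+v/2.85)
a=onz("top",c(417,289),.047);b=onz("top",c(275,264),.047);print(b-a,np.linalg.norm(b-a))
E
python3 -m handwheel '[{"dx":-0.04,"dy":0,"dz":0,"ax":0,"ay":0,"az":0,"jaw":36},{"dx":-0.04,"dy":-0.1,"dz":0,"ax":0,"ay":0,"az":0,"jaw":36},{"dx":0,"dy":-0.1,"dz":-0.8,"ax":0,"ay":0,"az":0,"jaw":36},{"dx":0,"dy":-0.1,"dz":-1.8,"ax":0,"ay":0,"az":0,"jaw":36},{"dx":0,"dy":-0.1,"dz":-2.6,"ax":0,"ay":0,"az":0,"jaw":36}]'
python3 -m handwheel '[{"dx":0.4,"dy":0,"dz":0,"ax":0,"ay":0,"az":0,"jaw":0},{"dx":1,"dy":0,"dz":0,"ax":0,"ay":0,"az":0,"jaw":0},{"dx":1.4,"dy":0,"dz":0,"ax":0,"ay":0,"az":0,"jaw":0},{"dx":1.4,"dy":0,"dz":0,"ax":0,"ay":0,"az":0,"jaw":0},{"dx":1.4,"dy":0,"dz":0,"ax":0,"ay":0,"az":0,"jaw":0}]'
python3 - <<'E'
from h import *
gt([.378,.275,.15],np.pi-.14)
snap("wrist","w46");snap("side","s46",(150,180,330,330),4)
E
```

```text
[0.02046846 0.13860555 0.        ] 0.14010872834324373
t: 41.15
ee_pos: [0.4125, 0.277, 0.2104]
orientation: [0.068, 0.998, -0.0, -0.0]
ft_force: [-0.2, -0.0, -0.3]
gripper_width: 0.0352
t: 41.65
ee_pos: [0.3769, 0.2807, 0.2089]
orientation: [0.068, 0.998, -0.001, -0.001]
ft_force: [0.9, 0.1, -0.4]
gripper_width: 0.0048
d [-0.08 -0.22  2.36] a [-0.01 -0.01  0.03] |a| 0.03 z [0.3769 0.2807 0.2089] j [-0.92  0.15  0.21  2.03 -0.04  0.97  0.75] F [ 0.9  0.1 -0.4]
```

View pics/w46.png

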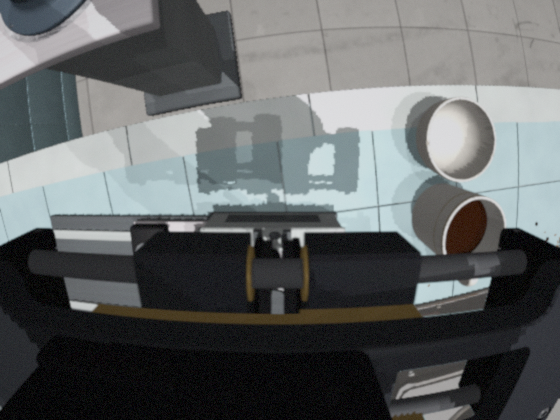

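View pics/s46.png

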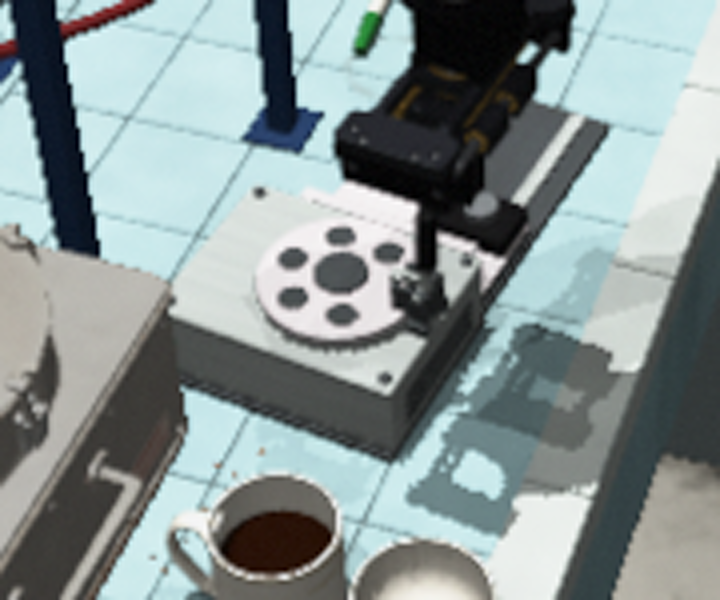

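```bash

python3 -m handwheel '[{"dx":0,"dy":-0.2,"dz":0.6,"ax":0,"ay":0,"az":0,"jaw":0},{"dx":0,"dy":-0.2,"dz":1.4,"ax":0,"ay":0,"az":0,"jaw":0},{"dx":0,"dy":-0.2,"dz":2.1,"ax":0,"ay":0,"az":0,"jaw":0},{"dx":0,"dy":-0.2,"dz":2.1,"ax":0,"ay":0,"az":0,"jaw":0},{"dx":0,"dy":-0.2,"dz":2.1,"ax":0,"ay":0,"az":0,"jaw":0}]'
python3 - <<'E'
from h import *
gt([.3769,.2757,.155],np.pi-.14)
snap("wrist","w47")
E
```

```text
t: 42.25
ee_pos: [0.3772, 0.2757, 0.1571]
orientation: [0.069, 0.998, -0.0, -0.001]
ft_force: [-0.3, 0.8, 0.0]
gripper_width: 0.0002
d [0.01 0.   0.08] a [-0.01 -0.01  0.02] |a| 0.02 z [0.3772 0.2757 0.1571] j [-0.91  0.21  0.21  2.09 -0.06  0.85  0.77] F [-0.3  0.8  0. ]
```

View pics/w47.png

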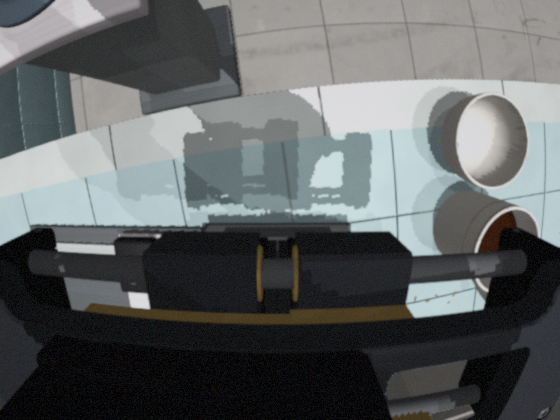

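```bash

python3 -m handwheel '[{"dx":-0.5,"dy":0,"dz":0.05,"ax":0,"ay":0,"az":0,"jaw":0},{"dx":-1,"dy":0,"dz":0.08,"ax":0,"ay":0,"az":0,"jaw":0},{"dx":-1.45,"dy":0,"dz":0.12,"ax":0,"ay":0,"az":0,"jaw":0},{"dx":-1.94,"dy":0,"dz":0.3,"ax":0,"ay":0,"az":0,"jaw":0},{"dx":-2.2,"dy":0,"dz":0.42,"ax":0,"ay":0,"az":0,"jaw":0}]'
python3 - <<'E'
from h import *
gt([.3769,.2757,.155],np.pi-.14)
snap("wrist","w48");snap("side","s48",(150,180,330,330),4)
E
```

```text
t: 42.8
ee_pos: [0.4335, 0.2676, 0.1462]
orientation: [0.069, 0.998, -0.0, 0.0]
ft_force: [-0.8, -0.0, -0.3]
gripper_width: 0.0007
d [ 2.29  0.01 -0.35] a [-0.    0.01  0.01] |a| 0.01 z [0.4335 0.2676 0.1462] j [-0.83  0.29  0.23  2.02 -0.09  0.85  0.88] F [-0.8 -0.  -0.3]
```

View pics/s48.png

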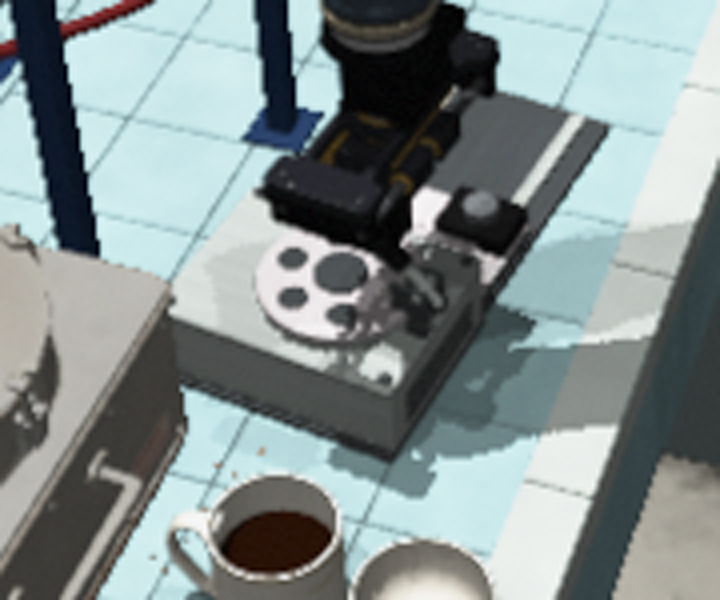

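```bash

python3 -m handwheel '[{"dx":-0.25,"dy":0,"dz":0.2,"ax":0,"ay":0,"az":0,"jaw":0},{"dx":-0.54,"dy":0,"dz":0.56,"ax":0,"ay":0,"az":0,"jaw":0},{"dx":-0.77,"dy":0,"dz":1,"ax":0,"ay":0,"az":0,"jaw":0},{"dx":-0.86,"dy":0,"dz":1.25,"ax":0,"ay":0,"az":0,"jaw":0},{"dx":-0.86,"dy":0,"dz":1.3,"ax":0,"ay":0,"az":0,"jaw":0}]'
python3 - <<'E'
from h import *
gt([.3769,.2757,.112],np.pi-.14)
snap("wrist","w49");snap("side","s49",(150,180,330,330),4)
E
```

```text
t: 43.4
ee_pos: [0.4521, 0.2646, 0.1125]
orientation: [0.069, 0.998, -0.001, -0.001]
ft_force: [-0.3, -0.2, -0.2]
gripper_width: 0.0004
d [3.04 0.03 0.03] a [-0.02 -0.02  0.02] |a| 0.03 z [0.4521 0.2646 0.1125] j [-0.79  0.36  0.23  2.01 -0.11  0.79  0.93] F [-0.3 -0.2 -0.2]
```

View pics/s49.png

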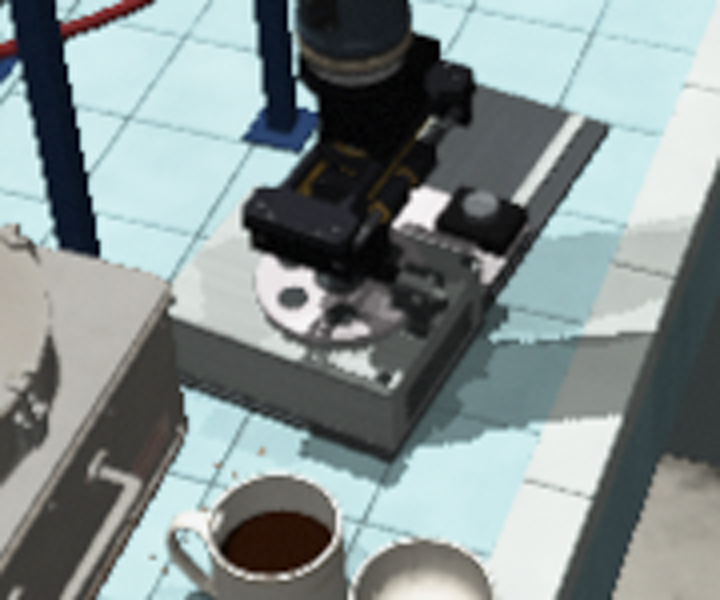

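Now retract upward and check.

```bash

python3 -m handwheel '[{"dx":0,"dy":0,"dz":0.04,"ax":0,"ay":0,"az":0,"jaw":0},{"dx":0,"dy":0,"dz":-1,"ax":0,"ay":0,"az":0,"jaw":0},{"dx":-0.3,"dy":0,"dz":-3,"ax":0,"ay":0,"az":0,"jaw":0},{"dx":-0.6,"dy":0,"dz":-5,"ax":0,"ay":0,"az":0,"jaw":0},{"dx":-1,"dy":0,"dz":-6.5,"ax":0,"ay":0,"az":0,"jaw":0}]'
python3 - <<'E'
from h import *
P=camera_params("wrist"); X=np.array([.99,-.139]); pv=np.array([.4117,.2718])
for th in np.radians([0,10,20]): print(th.round(2),proj("wrist",np.r_[pv+X*.072*np.cos(th),.104+.072*np.sin(th)],P).round(1))
snap("wrist","w50");snap("side","s50",(150,180,330,330),4)
gt([.3769,.2757,.112],np.pi-.14)
E
```

```text
t: 44.0
ee_pos: [0.4778, 0.2623, 0.2799]
orientation: [0.068, 0.998, 0.001, 0.001]
ft_force: [1.3, -0.7, 0.3]
gripper_width: 0.0001
0.0 [275.8 197.9]
0.17 [275.8 199.3]
0.35 [275.8 198.6]
d [ 4.28 -0.13  6.8 ] a [0.06 0.07 0.01] |a| 0.09 z [0.4815 0.2631 0.2831] j [-0.8   0.2   0.27  1.78 -0.06  1.15  0.92] F [ 1.1  0.7 -0.2]
```

View pics/w50.png

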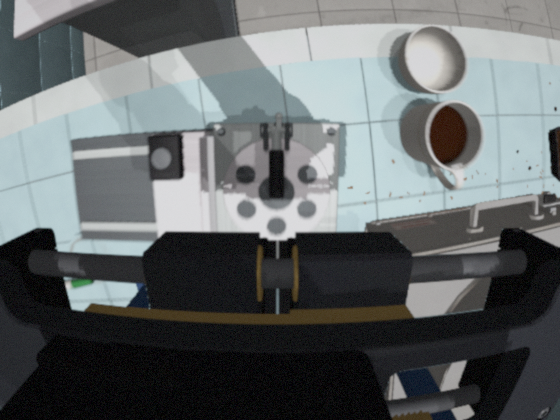

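View pics/s50.png

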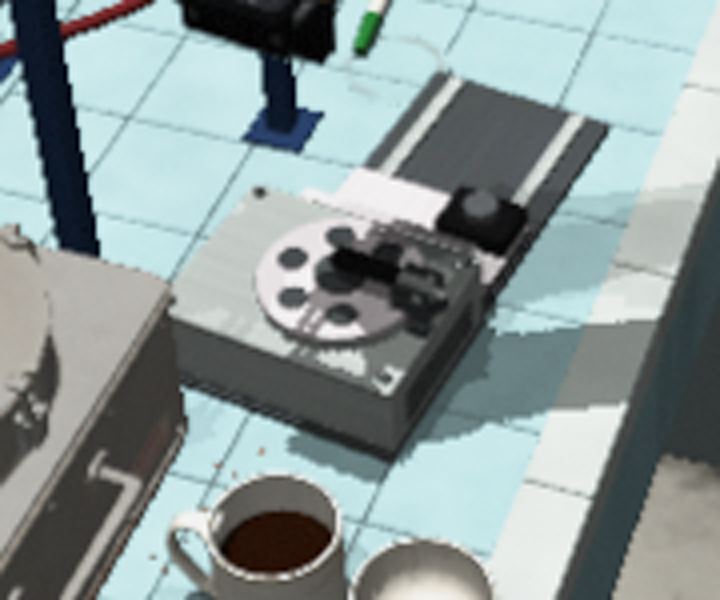

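```bash
python3 - <<'E'
from h import *
X=np.array([.99,-.139]); pv=np.array([.4117,.2718])
for th in (0,.1,.2): print(th,((proj("side",np.r_[pv+X*.072*np.cos(th),.104+.072*np.sin(th)])-[150,180])*4).round(1))
a=cv2.imread("pics/s21.png");b=cv2.imread("pics/s50.png")
c=np.hstack([a[200:360,240:480],b[200:360,240:480]]); cv2.imwrite("pics/cmp.png",cv2.resize(c,None,fx=1.6,fy=1.6))
E
```

```text
0 [332.6 252.4]
0.1 [332.4 245.1]
0.2 [333.1 238.3]
```

View pics/cmp.png

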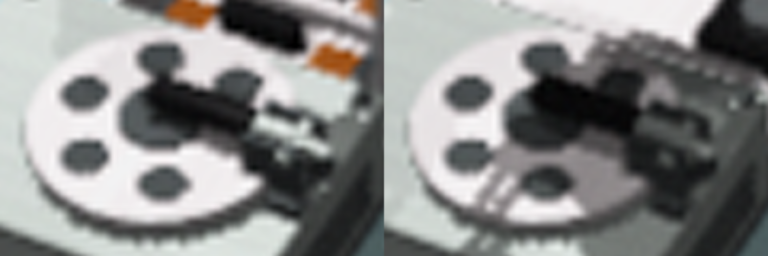

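```bash
python3 - <<'E'
from h import *
snap("top","t51",(160,120,440,280),2.85)
print(carts()[0]); print(state()["ft_force"],state()["t"])
E
```

```text
[]
[-1.45531798  0.22360632 -0.63338561] 44.2
```

View pics/t51.png

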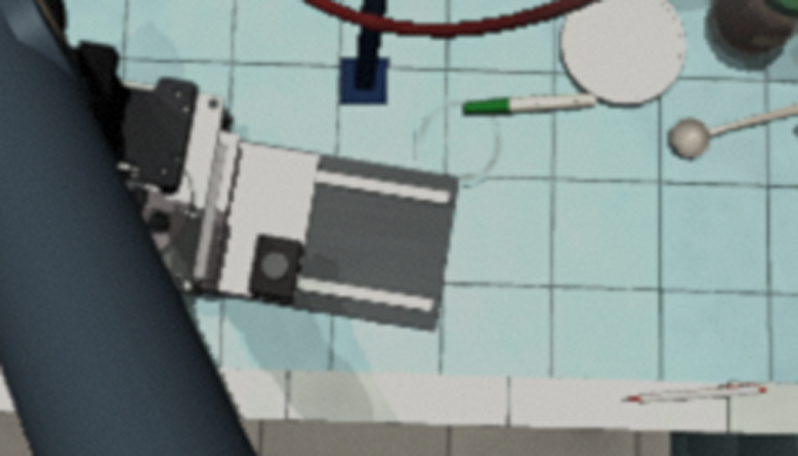

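The top view shows the button still at (275,264), the fully home position. No cartridge is left on the counter, and the pens, plate and spoon have not moved.

```bash
python3 -c "
from workcell import *
print(hand_in())"
```

```text
the job is handed in; nothing more can be done
None
```

I loaded the reader and handed the job in at about 44 s of the 210 s allowed. Every step appeared complete in the pictures, but `hand_in()` reported no verdict.

**What I did:**
- I pressed the button and the lid sprang upright.
- I laid all three cartridges flat in the basket and shut the lid until it held by itself.
- I swung the handle to its upright stop and wound the wheel two turns clockwise to the stop.
- I folded the handle flat and lifted the arm clear.

**Last checks:**
- **Carriage:** the button had moved 140.1 mm in the top view, so the carriage is home. About 17 N of resistance at the end of winding agreed with that.
- **Handle:** it looks the same in the side view as at the start, when it was folded, and its tip is where a flat handle should be.
- **Counter:** no cartridge is left on it. The mug, pens and other items look unmoved.

**What went wrong or could not be checked:**
- While swinging the handle out, the gripper slipped off just before the detent at about 71°. I then pushed the handle upright with closed fingers.
- The third cartridge was pressed into the basket floor at 59 N for a moment, so I backed off before releasing it. That is under the 120 N wrist limit.
- I could not see the cartridges under the hood at the end. They were last seen lying flat under the shut lid during the winding.

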